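# Price up the pie stall and book in the jars

### The job

Get the pie stall ready to open: hook every price sign from the rack onto the bare steel end of the rail and slide it along the rail, never lifting it on, off or over the black part, until it hangs centred on the mark of its own colour. Also stand every sauce jar on a yellow spot of its own at the checkout, centred, with its barcode facing the scanner, and leave everything else where it is.

Things in the scene. Friction and masses are not known exactly. Their poses are not given: they have to be found in the camera images.
- rail: Fixed sign rail: a round bar, 12 mm thick, along its own y, axis 230 mm above the table, between wooden posts (30 x 20 mm, 250 mm high, at y -370 and 370 mm) over a foot beam 50 mm wide, 14 mm high. Origin at table height under its middle, z up, x away from the robot (yaw within 0.06). Bare steel from y -360 to -180 mm (robot's right), black from -180 to 360.
- mark_red: The red mark: a red collar 24 mm long painted on the black section of the rail (no obstacle), with a red plaque 46 x 50 mm straight below on the foot beam. Origin on the rail's axis at the collar's centre, axes parallel to the rail's. Which colour is at which of the three places varies; the places are 150 mm apart.
- mark_green: The green mark: a green collar 24 mm long painted on the black section of the rail (no obstacle), with a green plaque 46 x 50 mm straight below on the foot beam. Origin on the rail's axis at the collar's centre, axes parallel to the rail's. Which colour is at which of the three places varies; the places are 150 mm apart.
- mark_blue: The blue mark: a blue collar 24 mm long painted on the black section of the rail (no obstacle), with a blue plaque 46 x 50 mm straight below on the foot beam. Origin on the rail's axis at the collar's centre, axes parallel to the rail's. Which colour is at which of the three places varies; the places are 150 mm apart.
- rack: Wooden sign rack, fixed, 80 x 225 mm, 48 mm high, with a groove 8 mm wide and 36 mm deep along its y axis (groove floor 12 mm above the table) in which the signs stand upright side by side, 73 mm apart, leaning a few mm. Origin on the table under its centre, z up.
- sign_red: Rigid red price sign, 160 mm high, 90 g; may be absent. Origin at the bottom centre of its wooden board (6 x 64 mm, z 0 to 70), z up, y along its width, x the way its steel C-hook opens (away from the robot in the rack). On top, over the hook, a red grip tab 10 mm thick in x, 30 mm wide in y, z 122 to 160 mm. Hung, the origin is 110 mm below the rail's axis.
- sign_red_seat (a point): Where the rail's top sits in the red sign's hook, 116 mm above the sign's origin. Hook 26 mm wide in y; inside it is 21 mm wide (back strip at x -15.5 to -10.5 mm, lip at 10.5 to 15.5). The lip hangs 16 mm below the seat; below the lip the +x side is open for 28 mm: the rail goes in there, then the sign is lowered onto it.
- sign_green: Rigid green price sign, 160 mm high, 90 g; may be absent. Origin at the bottom centre of its wooden board (6 x 64 mm, z 0 to 70), z up, y along its width, x the way its steel C-hook opens (away from the robot in the rack). On top, over the hook, a green grip tab 10 mm thick in x, 30 mm wide in y, z 122 to 160 mm. Hung, the origin is 110 mm below the rail's axis.
- sign_green_seat (a point): Where the rail's top sits in the green sign's hook, 116 mm above the sign's origin. Hook 26 mm wide in y; inside it is 21 mm wide (back strip at x -15.5 to -10.5 mm, lip at 10.5 to 15.5). The lip hangs 16 mm below the seat; below the lip the +x side is open for 28 mm: the rail goes in there, then the sign is lowered onto it.
- sign_blue: Rigid blue price sign, 160 mm high, 90 g; may be absent. Origin at the bottom centre of its wooden board (6 x 64 mm, z 0 to 70), z up, y along its width, x the way its steel C-hook opens (away from the robot in the rack). On top, over the hook, a blue grip tab 10 mm thick in x, 30 mm wide in y, z 122 to 160 mm. Hung, the origin is 110 mm below the rail's axis.
- sign_blue_seat (a point): Where the rail's top sits in the blue sign's hook, 116 mm above the sign's origin. Hook 26 mm wide in y; inside it is 21 mm wide (back strip at x -15.5 to -10.5 mm, lip at 10.5 to 15.5). The lip hangs 16 mm below the seat; below the lip the +x side is open for 28 mm: the rail goes in there, then the sign is lowered onto it.
- jar_1: Amber glass jar of sauce with a dark metal lid, an upright cylinder 64 mm in diameter and 85 mm high, about 0.3 kg. May be absent. Origin at the centre of its underside, z up; its white label with black bars (the barcode) faces the jar's own +x; on the lid a white stripe runs from the centre to the rim over the barcode's middle.
- jar_2: Amber glass jar of sauce with a dark metal lid, an upright cylinder 64 mm in diameter and 85 mm high, about 0.3 kg. May be absent. Origin at the centre of its underside, z up; its white label with black bars (the barcode) faces the jar's own +x; on the lid a white stripe runs from the centre to the rim over the barcode's middle.
- jar_3: Amber glass jar of sauce with a dark metal lid, an upright cylinder 64 mm in diameter and 85 mm high, about 0.3 kg. May be absent. Origin at the centre of its underside, z up; its white label with black bars (the barcode) faces the jar's own +x; on the lid a white stripe runs from the centre to the rim over the barcode's middle.
- spot_a (a point): Centre of a flat round yellow spot, 88 mm in diameter, at table height: one of three on a thin grey mat, on an arc of 200 mm radius about the scanner's window, 97 mm apart.
- spot_b (a point): Centre of a flat round yellow spot, 88 mm in diameter, at table height: one of three on a thin grey mat, on an arc of 200 mm radius about the scanner's window, 97 mm apart.
- spot_c (a point): Centre of a flat round yellow spot, 88 mm in diameter, at table height: one of three on a thin grey mat, on an arc of 200 mm radius about the scanner's window, 97 mm apart.
- scanner (a point): Middle of the window face of the fixed black scanner block (85 x 45 mm, 150 mm high, on a foot 100 x 55 mm), 60 mm above the table, 200 mm from each spot; the window faces the middle spot, along this point's +y (z up).
- pepper_mill: Dark wooden pepper mill, 50 mm in diameter, 110 mm high, upright; not to be moved. Origin at the centre of its underside.
- spatula: Kitchen spatula 240 mm long, lying flat on the left of the table; not to be moved. Origin at the centre of its underside (tool lying along its own x).
- mug: White mug, 80 mm in diameter, 90 mm high; not to be moved. Origin at the centre of its underside.
- pie_1: Pie in a foil tray, 140 x 170 mm, 50 mm high, beyond the rail; not to be moved. Origin at the centre of its underside.
- pie_2: Pie in a foil tray, 140 x 170 mm, 50 mm high, beyond the rail; not to be moved. Origin at the centre of its underside.
- pie_3: Pie in a foil tray, 140 x 170 mm, 50 mm high, beyond the rail; not to be moved. Origin at the centre of its underside.

How it is judged:
By the outcome, as a careful person would: the job done as asked, in the order asked, and still so for the second after the job is handed in, with the robot touching nothing.
Of sign_red, sign_green, sign_blue only 2 to 3 are there at a start; the rules pass over those that are not, and their reading is None.
Of jar_1, jar_2, jar_3 only 2 to 3 are there at a start; the rules pass over those that are not, and their reading is None.
At some moment in a run one of jar_1, jar_2, jar_3 may be knocked a few centimetres aside while the robot is not near it.
It also fails if it takes over 210 s, if anything falls off the work surface, if the arm or the gripper's body presses on something with over 40 N, if the wrist force passes 120 N, or if a joint passes its speed limit or range.

### The arm

A 6-joint arm with a two-finger parallel gripper is mounted at the origin on the work surface. World frame = base frame: x ahead of the robot, y to its left, z up, the work surface at z = 0. Lengths are in mm, angles in rad, forces in N, time in s.
With the tool pointing down it reaches from about 400 to 925 mm from the base axis. Payload 12.5 kg.
Tool frame: the origin (TCP) lies at the very end of the fingers, on their centre line; the grasp point (between the pads) lies 19 mm behind it; z points along the fingers, y is the line along which they close (so a half turn about z gives the same grasp; the last joint's range is limited). The gripper opens to 95 mm and grips with 3 to 60 N. Pads are 20 mm wide; open, the fingers measure 119 mm over their backs; the gripper's body (75 mm by 180 mm) begins 59 mm behind the grasp point.
Start: joints at [-1.356, 0.491, 1.559, -0, 1.092, -0.106], TCP at [197.102, -593.125, 214.661] pointing down, gripper open.
Joint ranges: [-3.1, 3.1], [-0.84, 2.19], [0.05, 2.79], [-1.13, 4.28], [0.06, 2.93], [-2.69, 2.69]. Speed limits (rad/s): [2.22, 2.22, 2.79, 3.14, 3.14, 3.14].

### API

Orientations are given as [roll, pitch, yaw] about the fixed x, y, z axes, in that order (R = Rz(yaw) Ry(pitch) Rx(roll)).
In Python, from cell import state, imaging, env, spot_in, mark_of gives the robot as it stands. The module is installed in compiled form; this text tells all that it offers.
- The arm moves only by the tool step_arm, never from a script. Its argument "increments" is a list of rows, each an object with "slide": the shift along the tool's x, y, z in m, a list of three; "roll": the turn about the tool's z in rad. A call has 1 to 5 rows; each row is the pose to reach, as a shift and turn from the pose commanded when the call began, along the tool's axes at that moment; what a row does not reach only later rows make up. A row lasts 1/8 s, in which the tool goes at most 62.5 mm and 10.7 degrees, less where a joint would pass 70% of its speed; a pose out of reach is approached as far as the arm can. A call with a gripper value outside its range is refused whole. "fingers" is the opening, from 0 (shut) to 1 (fully open), set as the call begins (left out, the last holds). The fingers move at their own pace and stop on an object; the grip force is fixed at half the most. Time passes only in rows, so rows that repeat a pose let the fingers close. It gives the time, the measured TCP pose, the force, the opening and the grip force at its end, in the units of the state.
- state(): the state, without advancing time (a new reading comes with each control period).
- imaging.read_camera(name): name is "scene" or "top" or "wrist"; returns a dict with "color" (420x560x3 uint8, red, green, blue), "z_map" (420x560 float32, mm along the optical axis (not along the pixel's ray), 0 where there is no reading), "intrinsics" (3x3 intrinsics, pixels), "camera_from_world" (4x4, takes a point from world to camera coordinates). Camera axes: x right, y up, looking along -z (the intrinsics and any distortion apply to the point x, -y, -z); pixel columns grow to the right and rows downward; lengths in mm; the calibration is good to about 2 mm. The wrist camera is an equidistant fisheye: a pixel r from the principal point sees the ray r / f radians off the axis. A picture is of the moment at which its call begins.
- env.job_done(): hands the job in; it is judged then, once.
Trained networks look in the newest picture that a camera, given by its name, has taken for a name from the list of things; names that differ only in an ending like _2 or _b are one class to them, and where a whole thing is asked for, a point or a joint stands for the part that bears it (a point fixed in the world has none). Each returns a list of dicts, best first, with "confidence" (0 to 1); they miss things now and then, are a little off and sometimes report something else, mostly with a low value. They report only what shows in the picture. A call takes as long as a camera call.
- spot_in(camera, target): "bbox" ([left, top, right, bottom] in pixels, round what is visible of it).
- mark_of(camera, target): "uv" ([column, row] in pixels: a listed point, or the origin of a listed thing).
The state is a dict: "t": time; "joints": joint angles; "qvel": joint speeds; "tau": joint torques, N m; "eef_pos": TCP position; "tcp_rot": TCP orientation; "ft_force": force on the tool from outside, world axes, zero at the start; "moment": the same for the moment, N m; "opening": opening from 0.0 (shut) to 1.0 (fully open); "grip_force": force on a finger pad.
Only numpy, scipy, OpenCV 4.12 (cv2) and the standard library are available. Lean on these libraries where they do the work, as an engineer would, in place of code of your own. Each camera call takes 0.05 s, during which the arm holds its last target. There are 200 camera calls.

## Working session

There is one attempt and no reset: what is moved stays moved. The work goes in short steps, Python scripts to look and compute and a tool call to move; the robot and the scene stay as the last step left them, time stands still between calls to the robot, and variables do not carry over. Pictures are saved under pics/ and viewed, at most 14 in all, crops included, and the job is handed in when it is done.

Besides the shell and the picture viewer there is one more tool, called as name(argument=value, ...), one argument or row to a line, values as JSON. step_arm: Moves the arm, as the interface text tells. Its arguments: {"type":"object","properties":{"increments":{"type":"array"},"fingers":{"type":"number"}},"required":["increments"]}

```bash
mkdir -p pics; ls; cat > h.py <<'E'
import numpy as np, cv2
from cell import state, imaging, env, spot_in, mark_of
def shot(n,name=None):
    c=imaging.read_camera(n)
    if name: cv2.imwrite(f'pics/{name}.png',c['color'][:,:,::-1])
    return c
def ray(c,uv):
    K=c['intrinsics'];x=(uv[0]-K[0,2])/K[0,0];y=(uv[1]-K[1,2])/K[1,1]
    return np.array([x,-y,-1.])
def at_z(c,uv,z):
    T=np.linalg.inv(c['camera_from_world']);d=T[:3,:3]@ray(c,uv);o=T[:3,3]
    return o+d*(z-o[2])/d[2]
def at_depth(c,uv):
    u,v=int(round(uv[0])),int(round(uv[1]));T=np.linalg.inv(c['camera_from_world'])
    return T[:3,:3]@(ray(c,uv)*c['z_map'][v,u])+T[:3,3]
def cloud(c):
    v,u=np.mgrid[:420,:560];K=c['intrinsics'];z=c['z_map']
    P=np.stack([(u-K[0,2])/K[0,0]*z,-(v-K[1,2])/K[1,1]*z,-z],-1)
    T=np.linalg.inv(c['camera_from_world']);W=P@T[:3,:3].T+T[:3,3];W[z==0]=np.nan
    return W
E
python3 - <<'E'
from h import *
np.set_printoptions(precision=2,suppress=True)
print(state())
for n in ['scene','top']:
    c=shot(n,n+'0');print(n,c['intrinsics'],np.linalg.inv(c['camera_from_world']),c['z_map'].min(),c['z_map'].max())
    for t in ['sign_red','sign_green','sign_blue','sign_red_seat','sign_green_seat','sign_blue_seat','jar_1','spot_a','scanner','mark_red','mark_green','mark_blue','rail','rack','mug','pepper_mill']:
        for m in mark_of(n,t):
            if m['confidence']>.3: print(t,round(m['confidence'],2),np.round(m['uv'],1),at_z(c,m['uv'],0),at_depth(c,m['uv']))
E
```

```text
pics
{'t': 0.0, 'joints': array([-1.36,  0.49,  1.56, -0.  ,  1.09, -0.11]), 'qvel': array([ 0.,  0.,  0., -0.,  0., -0.]), 'tau': array([  0.  , -61.26, -25.82,   0.07,   0.05,  -0.  ]), 'eef_pos': array([ 197.03, -592.86,  214.05]), 'tcp_rot': array([-3.14, -0.  ,  0.32]), 'ft_force': array([0.47, 0.15, 0.64]), 'moment': array([-0.03,  0.02,  0.02]), 'grip_force': 0.0, 'opening': 1.0039774297266981}
scene [[491.44   0.   284.1 ]
 [  0.   491.44 207.14]
 [  0.     0.     1.  ]] [[   0.07   -0.69    0.72 1445.53]
 [   1.      0.05   -0.04   -2.49]
 [  -0.01    0.72    0.7  1010.43]
 [   0.      0.      0.      1.  ]] 0.0 3999.7437
sign_red 0.69 [275.8 209.4] [414.86  32.76   0.  ] [461.41  31.17  45.63]
sign_red 0.48 [222.8 240.8] [ 527.01 -120.1     0.  ] [ 560.68 -115.79   37.03]
sign_green 0.73 [328.9 209.8] [428.76 187.84   0.  ] [453.7  183.17  24.78]
sign_blue 0.94 [302.2 213.2] [436.69 108.55   0.  ] [459.96 105.99  23.31]
sign_blue 0.72 [383.3 213.2] [455.15 343.31   0.  ] [469.06 338.46  14.18]
sign_red_seat 0.95 [268.5 182.6] [294.12  16.77  -0.  ] [289.66  16.84  -3.92]
si
[... 3144 characters left out ...]
3.31 -113.1     0.  ] [ 424.43 -102.86   84.62]
mark_green 0.71 [260.7 173.5] [670.12 128.33   0.  ] [631.03 115.41 234.38]
mark_green 0.32 [243.9 243. ] [432.98 181.98   0.  ] [434.06 165.69 172.85]
rail 0.75 [294.1 187.7] [622.    13.72   0.  ] [620.11  14.12  14.34]
rail 0.67 [409.1 202.6] [ 573.71 -379.64    0.  ] [ 570.85 -370.29   29.63]
rail 0.59 [290.3 243.3] [432.9   25.69   0.  ] [433.99  29.13 174.1 ]
rack 0.92 [269.2 244.5] [428.46  96.77   0.  ] [430.14  91.11 176.46]
rack 0.5 [208.5 178. ] [653.12 306.22   0.  ] [616.69 262.59 236.03]
mug 0.98 [162.9 203. ] [566.29 458.35   0.  ] [566.03 457.51   2.83]
pepper_mill 0.46 [244.6 207.9] [551.58 181.51   0.  ] [543.64 172.22  98.85]
```

```bash
python3 - <<'E'
import cv2
a=cv2.imread('pics/scene0.png');b=cv2.imread('pics/top0.png')
cv2.imwrite('pics/s1.png',cv2.resize(a[130:340,90:470],None,fx=2.1,fy=2.1,interpolation=3))
cv2.imwrite('pics/t1.png',cv2.resize(b[110:310,140:440],None,fx=2.66,fy=2.66,interpolation=3))
E
```

```text
(no output)
```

View pics/s1.png

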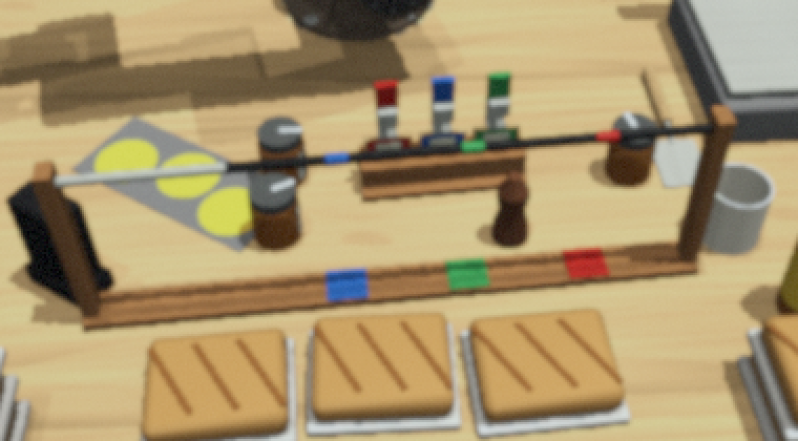

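View pics/t1.png

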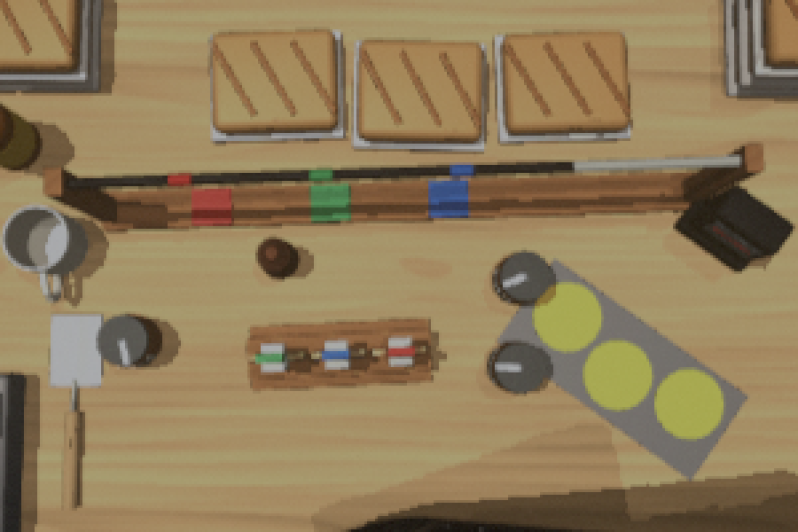

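All three signs (tabs at crop s1 (387,92) red, (443,90) blue, (498,85) green) and all three jars (lids at crop t1 (522,278), (520,367) and (128,340)) are present. Marks run blue, green, red from the steel end towards the robot's left, and the spots are at t1 (568,316), (618,375) and (689,404).

```bash
cat >> h.py <<'E'
def hsv(c): return cv2.cvtColor(c['color'],cv2.COLOR_RGB2HSV).astype(int)
HUE={'red':(0,8),'green':(50,80),'blue':(102,120),'yellow':(26,36)}
def cmask(H,col,s=110,v=60):
    a,b=HUE[col];h=H[...,0];m=(h>=a)&(h<=b)
    if col=='red': m|=h>=174
    return m&(H[...,1]>s)&(H[...,2]>v)
E
cat > m.py <<'E'
from h import *
np.set_printoptions(precision=1,suppress=True)
for n in ['top','scene']:
    c=shot(n);W=cloud(c);H=hsv(c);z=W[...,2]
    m=(z>218)&(z<245)&(W[...,0]>540)&(W[...,0]<700)&(np.abs(W[...,1]-0)<340)
    P=W[m]; 
    if len(P)>20:
        A=np.polyfit(P[:,1],P[:,0],1);print(n,'rail x=a*y+b',np.round(A,4),len(P),'res',np.std(P[:,0]-np.polyval(A,P[:,1])),'z',np.median(P[:,2]),P[:,1].min(),P[:,1].max())
    for col in ['red','green','blue']:
        k=cmask(H,col)
        v,u=np.nonzero(k&(z>130)&(z<190)&(W[...,0]<500))
        print(n,col,'tab',len(u),np.median(W[v,u],0) if len(u) else 0, np.r_[W[v,u].min(0),W[v,u].max(0)] if len(u) else 0)
        v,u=np.nonzero(k&(z>215)&(W[...,0]>550))
        if len(u): print('   collar',len(u),W[v,u].mean(0), at_z(c,(u.mean(),v.mean()),233))
        v,u=np.nonzero(k&(z<40)&(W[...,0]>550)&(W[...,0]<720))
        if len(u): print('   plaque',len(u),W[v,u].mean(0), at_z(c,(u.mean(),v.mean()),15))
    k=cmask(H,'yellow',90).astype(np.uint8)
    N,L,S,C=cv2.connectedComponentsWithStats(k)
    for i in range(1,N):
        if S[i,4]>150: print('  spot',S[i],at_z(c,C[i],1))
    lid=((z>76)&(z<95)&(W[...,0]<600)).astype(np.uint8)
    N,L,S,C=cv2.connectedComponentsWithStats(lid)
    for i in range(1,N):
        if S[i,4]>60:
            w=(L==i)&(H[...,2]>130)&(H[...,1]<60);v,u=np.nonzero(w)
            ce=at_z(c,C[i],85);st=at_z(c,(u.mean(),v.mean()),86) if len(u) else ce
            print('  lid',S[i],ce,'stripe',len(u),st-ce,np.arctan2(*(st-ce)[[1,0]]))
E
python3 m.py
```

```text
top rail x=a*y+b [ -0.  628.8] 1079 res 3.8834651126688713 z 236.4567395704812 -338.24258299775636 339.4205083666465
top red tab 31 [437.8  27.1 172.9] [434.8  15.1 136.  443.8  41.8 177.9]
   collar 217 [683.8 513.9 223.8] [681.7 509.5 233. ]
   plaque 213 [619.1 267.5  17.9] [619.5 268.   15. ]
top green tab 0 0 0
   collar 23 [625.6 117.7 236.5] [626.2 117.9 233. ]
   plaque 6 [615.6 115.6  17.4] [615.9 115.7  15. ]
top blue tab 25 [434.5 100.7 173.3] [431.4  88.8 168.4 437.5 112.6 178.9]
   collar 34 [631.6 -33.  237. ] [632.2 -33.3 233. ]
   plaque 179 [632.1 -34.3  18.6] [632.6 -34.5  15. ]
  spot [340 216  26  26 495] [ 481.9 -187.5    1. ]
  spot [359 238  26  26 536] [ 410.1 -249.     1. ]
  spot [386 249  26  26 540] [ 374.  -339.4    1. ]
  lid [141 190  26  31 152] [556.1 462.9  85. ] stripe 90 [-3.6 -0.7  1. ] -2.95351620452765
  lid [236 200  14  13  70] [550.3 179.2  85. ] stripe 0 [0. 0. 0.] 0.0
  lid [328 205  19  19 286] [ 527.6 -121.    85. ] stripe 26 [-3.3 12.7  1. ] 1.8282177833961137
  lid [  0 222  16 152 608] [255.4 901.3  85. ] stripe 0 [0. 0. 0.] 0.0
  lid 
[... 1648 characters left out ...]
22  17 288] [ 426.6 -113.8   85. ] stripe 49 [-6.8 14.   1. ] 2.0238187373635643
  lid [264 189  23  10 104] [442.1  28.3  85. ] stripe 18 [-6.   4.3  1. ] 2.5210632421991352
  lid [290 188  22   8  99] [438.2 102.1  85. ] stripe 22 [-5.   5.8  1. ] 2.2793697663409542
  lid [434 208  25  19 137] [552.8 484.3  85. ] stripe 76 [3.3 4.7 1. ] 0.9577407178825321
  lid [208 213  24  19 341] [ 535.3 -120.3   85. ] stripe 51 [-11.7  11.2   1. ] 2.3775837265984885
  lid [327 217  16  13 123] [565.  179.1  85. ] stripe 0 [0. 0. 0.] 0.0
  lid [  0 231  54   9 247] [ 543.4 -618.9   85. ] stripe 27 [5.8 5.8 1. ] 0.7800797873731836
  lid [ 58 230   8  21  77] [ 570.7 -519.1   85. ] stripe 0 [0. 0. 0.] 0.0
```

```bash
cat >> h.py <<'E'
def plan(wps):
    """wps: (x,y,z,yaw) world mm -> tool-frame slide (m) and roll of each leg"""
    s=state();p=np.array(s['eef_pos']);yaw=s['tcp_rot'][2]
    print('at',np.round(p,1),round(yaw,3),'t',round(s['t'],2),'F',np.round(s['ft_force'],1),'op',round(s['opening'],3))
    for w in wps:
        d=np.array(w[:3])-p;c,n=np.cos(yaw),np.sin(yaw);r=yaw-w[3];r=(r+np.pi)%(2*np.pi)-np.pi
        sl=np.array([c*d[0]+n*d[1],n*d[0]-c*d[1],-d[2]])/1000
        print(w,'slide',np.round(sl,4).tolist(),'roll',round(r,3),'rows',round(max(np.linalg.norm(d)/62.5,abs(r)/.187),1))
        p=np.array(w[:3]);yaw=w[3]
E
python3 - <<'E'
from h import *
plan([(310,-480,300,.7),(420,-300,340,1.1),(440,-80,340,1.61),(425,80,340,1.61)])
c=shot('top');W=cloud(c);H=hsv(c)
# steel/black border along rail
for y in range(-230,-140,6):
    P=np.array([631.3-.04*y,y,236,1]);q=c['camera_from_world']@P;K=c['intrinsics']
    u=K[0,0]*q[0]/-q[2]+K[0,2];v=-K[1,1]*q[1]/-q[2]+K[1,2]
    print(y,H[int(v)-2:int(v)+3,int(round(u)),2].max(),end='; ')
E
```

```text
at [ 197.1 -593.1  214.7] 0.321 t 1.8 F [ 0.6 -0.5 -0.7] op 1.003
(310, -480, 300, 0.7) slide [0.1428, -0.0717, -0.0853] roll -0.379 rows 2.9
(420, -300, 340, 1.1) slide [0.2001, -0.0668, -0.04] roll -0.4 rows 3.4
(440, -80, 340, 1.61) slide [0.2051, -0.082, 0.0] roll -0.51 rows 3.5
(425, 80, 340, 1.61) slide [0.1605, -0.0087, 0.0] roll 0.0 rows 2.6
-230 154; -224 155; -218 153; -212 154; -206 155; -200 155; -194 156; -188 158; -182 157; -176 157; -170 157; -164 166; -158 166; -152 166; -146 136;
```

step_arm(
  increments=[
    {"slide": [0.143,-0.072,-0.085],"roll": -0.38},
    {"slide": [0.143,-0.072,-0.085],"roll": -0.38},
    {"slide": [0.143,-0.072,-0.085],"roll": -0.38},
    {"slide": [0.143,-0.072,-0.085],"roll": -0.38},
  ],
)

```text
t: 2.35
eef_pos: [312.3, -478.2, 302.1]
tcp_rot: [3.138, 0.001, 0.704]
ft_force: [-0.7, -1.0, -0.4]
opening: 1.002
grip_force: 0.0
```

step_arm(
  increments=[
    {"slide": [0.2,-0.067,-0.04],"roll": -0.4},
    {"slide": [0.2,-0.067,-0.04],"roll": -0.4},
    {"slide": [0.2,-0.067,-0.04],"roll": -0.4},
    {"slide": [0.2,-0.067,-0.04],"roll": -0.4},
    {"slide": [0.2,-0.067,-0.04],"roll": -0.4},
  ],
)

```text
t: 2.98
eef_pos: [420.2, -298.9, 339.5]
tcp_rot: [3.141, 0.0, 1.103]
ft_force: [0.3, -0.4, 0.1]
opening: 1.0
grip_force: 0.0
```

step_arm(
  increments=[
    {"slide": [0.205,-0.082,0],"roll": -0.51},
    {"slide": [0.205,-0.082,0],"roll": -0.51},
    {"slide": [0.205,-0.082,0],"roll": -0.51},
    {"slide": [0.205,-0.082,0],"roll": -0.51},
    {"slide": [0.205,-0.082,0],"roll": -0.51},
  ],
)

```text
t: 3.6
eef_pos: [439.4, -79.3, 339.2]
tcp_rot: [-3.141, 0.0, 1.612]
ft_force: [-0.3, -0.7, -0.9]
opening: 0.998
grip_force: 0.0
```

step_arm(
  increments=[
    {"slide": [0.16,-0.009,0]},
    {"slide": [0.16,-0.009,0]},
    {"slide": [0.16,-0.009,0]},
    {"slide": [0.16,-0.009,0]},
  ],
)

```text
invalid input at $.increments[0]: expected keys slide, roll
```

```bash
python3 - <<'E'
from h import *
np.set_printoptions(precision=3,suppress=True)
plan([]);c=shot('wrist','w1');print(c['intrinsics'],np.linalg.inv(c['camera_from_world']));print(c['z_map'].min(),np.median(c['z_map']))
E
```

```text
at [439.4 -79.3 339.2] 1.612 t 3.6 F [-0.3 -0.7 -0.9] op 0.998
[[325.192   0.    279.105]
 [  0.    325.192 212.094]
 [  0.      0.      1.   ]] [[  0.999  -0.04   -0.011 436.013]
 [  0.041   0.956   0.291   3.461]
 [ -0.001  -0.292   0.957 508.692]
 [  0.      0.      0.      1.   ]]
0.0 450.56476
```

View pics/w1.png

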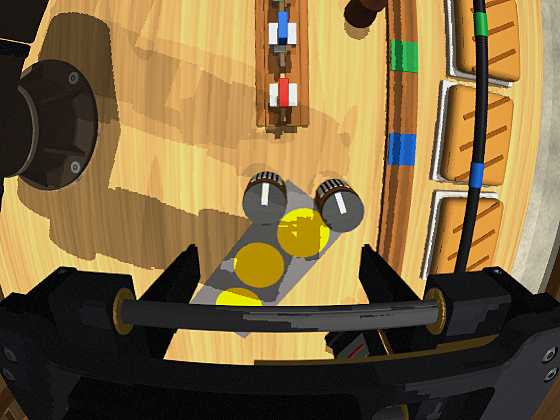

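The wrist view shows the red tab at (283,92), the blue tab at (283,25), lids with stripes at (265,193) and (340,202), spots at (303,230) and (258,265), and the blue and green collars at (477,175) and (481,22).

```bash
cat >> h.py <<'E'
_ray=ray
def ray(c,uv):
    K=c['intrinsics']
    if abs(K[0,0]-325)>10: return _ray(c,uv)
    a=(uv[0]-K[0,2])/K[0,0];b=(uv[1]-K[1,2])/K[1,1];r=np.hypot(a,b)+1e-9;s=np.tan(r)/r
    return np.array([a*s,-b*s,-1.])
def wcloud(c):
    K=c['intrinsics'];v,u=np.mgrid[:420,:560];a=(u-K[0,2])/K[0,0];b=(v-K[1,2])/K[1,1];r=np.hypot(a,b)+1e-9;s=np.tan(np.minimum(r,1.5))/r
    z=c['z_map'];P=np.stack([a*s*z,-b*s*z,-z],-1);T=np.linalg.inv(c['camera_from_world']);W=P@T[:3,:3].T+T[:3,3];W[(z==0)|(r>1.3)]=np.nan
    return W
def lids(c):
    W=wcloud(c) if abs(c['intrinsics'][0,0]-325)<10 else cloud(c);H=hsv(c);z=W[...,2]
    m=((z>79)&(z<93)&(np.abs(W[...,1])<480)&(W[...,0]>300)&(W[...,0]<610)).astype(np.uint8)
    m=cv2.morphologyEx(m,cv2.MORPH_OPEN,np.ones((3,3)))
    N,L,S,C=cv2.connectedComponentsWithStats(m)
    for i in range(1,N):
        if S[i,4]<100: continue
        k=cv2.findContours((L==i).astype(np.uint8),0,1)[0][0][:,0]
        Q=np.array([at_z(c,q,85)[:2] for q in k]).astype(np.float32)
        (ex,ey),R=cv2.minEnclosingCircle(Q)
        w=(L==i)&(H[...,2]>150)&(H[...,1]<60);v,u=np.nonzero(w)
        if len(u)<5: print('lid',(ex,ey),R,'no stripe');continue
        P=np.array([at_z(c,q,86)[:2] for q in zip(u,v)]);st=P.mean(0);d=st-[ex,ey]
        ax=np.linalg.svd(P-st)[2][0];ax*=np.sign(ax@d)
        print('lid',np.round([ex,ey],1),'mean',np.round(Q.mean(0),1),'R',round(R,1),'stripe n',len(u),np.round(np.hypot(*d),1),'ang',round(np.arctan2(d[1],d[0]),3),'axis',round(np.arctan2(ax[1],ax[0]),3))
def spots(c):
    k=cmask(hsv(c),'yellow',90).astype(np.uint8);N,L,S,C=cv2.connectedComponentsWithStats(k)
    for i in range(1,N):
        if S[i,4]>150:
            q=cv2.findContours((L==i).astype(np.uint8),0,1)[0][0][:,0]
            Q=np.array([at_z(c,p,1)[:2] for p in q]).astype(np.float32);(x,y),R=cv2.minEnclosingCircle(Q)
            print('spot circ',round(x,1),round(y,1),'R',round(R,1),'px',C[i])
def cols(c):
    W=wcloud(c) if abs(c['intrinsics'][0,0]-325)<10 else cloud(c);H=hsv(c);z=W[...,2]
    for col in ['red','green','blue']:
        k=cmask(H,col)
        for nm,mm,h in [('tab',(z>168)&(z<182)&(W[...,0]<500)&(np.abs(W[...,1])<250),172),('collar',(z>222)&(z<245)&(W[...,0]>590)&(np.abs(W[...,1])<350),235),('plaque',(z<30)&(W[...,0]>590)&(W[...,0]<700),15)]:
            v,u=np.nonzero(k&mm)
            if len(u)>5:
                Q=np.array([at_z(c,q,h) for q in zip(u,v)])
                (cx,cy),(a,b),th=cv2.minAreaRect(Q[:,:2].astype(np.float32))
                print(col,nm,len(u),'zmap',np.round(np.nanmean(W[v,u],0),1),'rect',np.round([cx,cy,a,b,th],1))
E
python3 - <<'E'
from h import *
np.set_printoptions(precision=1,suppress=True)
c=shot('wrist');lids(c);spots(c);cols(c)
W=wcloud(c);z=W[...,2];P=W[(z>222)&(z<240)&(W[...,0]>600)&(W[...,0]<670)&(np.abs(W[...,1])<300)]
A=np.polyfit(P[:,1],P[:,0],1);print('rail',A[0].round(4),A[1].round(1),len(P))
for n in('top','scene'): print(n);c=shot(n);lids(c);spots(c);cols(c)
W=cloud(c);z=W[...,2];P=W[(z>215)&(z<245)&(W[...,0]>600)&(W[...,0]<670)&(np.abs(W[...,1])<300)]
A=np.polyfit(P[:,1],P[:,0],1);print('rail',A[0].round(4),A[1].round(1),len(P))
plan([(436,100,340,1.61)])
E
```

```text
lid (553.2357177734375, 171.0576171875) 19.277252197265625 no stripe
lid (432.1470031738281, 83.64414978027344) 15.322128295898438 no stripe
lid [ 420.3 -115. ] mean [ 420.4 -114.6] R 30.6 stripe n 146 14.8 ang 1.568 axis 1.529
lid [ 528.3 -121. ] mean [ 528.  -120.6] R 30.9 stripe n 133 13.7 ang 1.938 axis 1.947
lid (581.4783935546875, -361.8433837890625) 36.376163482666016 no stripe
spot circ 498.1 114.4 R 70.9 px [321.1  46.4]
spot circ 866.1 -27.8 R 82.9 px [508.6 158.3]
spot circ 280.7 -98.1 R 55.2 px [181.9 178. ]
spot circ 302.9 -104.5 R 56.7 px [195.6 176.8]
spot circ 470.6 -156.2 R 27.0 px [298.  213.9]
spot circ 515.7 -194.4 R 22.9 px [323.7 235.6]
spot circ 558.0 -254.6 R 72.0 px [343.1 267.3]
spot circ 374.2 -333.9 R 43.1 px [235.9 299.7]
red tab 260 zmap [438.6  28.5 171.4] rect [438.6  28.5   8.1  29.2   2.4]
green collar 270 zmap [623.4 115.5 235. ] rect [623.4 115.6  14.5  25.3   2.5]
green plaque 813 zmap [625.4 115.4  16.4] rect [626.3 115.8  45.   50.3   2. ]
blue tab 234 zmap [434.7 101.2 171.4] rect [434.7 101.5   8.2  29.3   2.3]
blue collar 301 zmap [629.3 -34.
[... 1349 characters left out ...]

red plaque 266 zmap [622.6 265.7  16.6] rect [621.2 266.2  47.3  51.5   2.8]
green tab 20 zmap [435.8 174.8 170.9] rect [437.5 174.4   9.5  20.8  12.5]
green collar 47 zmap [629.1 115.8 235.6] rect [627.4 115.4  25.7  13.4  85.5]
green plaque 223 zmap [628.6 115.7  16.8] rect [627.1 116.5  41.4  48.2   2.9]
blue tab 23 zmap [438.8 101.1 171.1] rect [440.   99.8  21.4  12.5  85.4]
blue collar 45 zmap [636.2 -33.5 235.2] rect [635.9 -33.2  11.6  27.7   7.3]
blue plaque 234 zmap [634.3 -34.   16.8] rect [632.6 -33.2  46.5  42.8  89.3]
rail -0.0391 634.7 1459
at [439.5 -81.1 339.2] 1.609 t 3.8 F [-0.6 -0.1  0.5] op 1.002
(436, 100, 340, 1.61) slide [0.1811, 0.0034, -0.0008] roll -0.001 rows 2.9
```

```bash
python3 - <<'E'
from h import *
Y=1.612
plan([(438.5,28.5,240,Y),(438.5,28.5,140,Y),(438.5,28.5,272,Y),(500,-100,272,Y),(578,-215,272,1.611),(638.4,-215,272,1.611),(638.4,-215,248,1.611)])
E
```

```text
at [439.5 -81.1 339.2] 1.609 t 3.8 F [-0.6 -0.1  0.5] op 1.002
(438.5, 28.5, 240, 1.612) slide [0.1095, 0.0032, 0.0992] roll -0.003 rows 2.4
(438.5, 28.5, 140, 1.612) slide [0.0, 0.0, 0.1] roll 0.0 rows 1.6
(438.5, 28.5, 272, 1.612) slide [0.0, 0.0, -0.132] roll 0.0 rows 2.1
(500, -100, 272, 1.612) slide [-0.1309, 0.0562, -0.0] roll 0.0 rows 2.3
(578, -215, 272, 1.611) slide [-0.1181, 0.0732, 0.0] roll 0.001 rows 2.2
(638.4, -215, 272, 1.611) slide [-0.0024, 0.0604, -0.0] roll 0.0 rows 1.0
(638.4, -215, 248, 1.611) slide [0.0, 0.0, 0.024] roll 0.0 rows 0.4
```

step_arm(
  increments=[
    {"slide": [0.055,0.0015,0.05],"roll": -0.003},
    {"slide": [0.1095,0.003,0.099],"roll": -0.003},
    {"slide": [0.1095,0.003,0.099],"roll": -0.003},
    {"slide": [0.1095,0.003,0.099],"roll": -0.003},
  ],
)

```text
t: 4.3
eef_pos: [437.9, 29.7, 239.7]
tcp_rot: [-3.139, -0.0, 1.614]
ft_force: [0.4, -0.7, -0.2]
opening: 1.001
grip_force: 0.0
```

step_arm(
  increments=[
    {"slide": [0,0,0.05],"roll": 0},
    {"slide": [0,0,0.1],"roll": 0},
    {"slide": [0,0,0.1],"roll": 0},
    {"slide": [0,0,0.1],"roll": 0},
  ],
)

```text
t: 4.8
eef_pos: [439.3, 29.0, 142.3]
tcp_rot: [3.14, 0.0, 1.613]
ft_force: [-0.1, 0.0, -0.3]
opening: 1.003
grip_force: 0.0
```

```bash
python3 - <<'E'
from h import *
plan([]);c=shot('wrist','w2');cols(c)
E
```

```text
at [439.3  29.  142.3] 1.613 t 4.8 F [-0.1  0.  -0.3] op 1.003
red tab 889 zmap [438.7  32.6 171.2] rect [438.5  32.9   9.4  26.2   3.1]
red plaque 485 zmap [622.6 247.3  16.3] rect [615.5 127.7 272.4  45.3  87.2]
green tab 223 zmap [431.6 161.7 171.4] rect [431.8 161.3   9.4   4.9   2.7]
green plaque 1745 zmap [625.  115.8  16.3] rect [626.7 115.8  46.6  49.8   2.4]
blue tab 1518 zmap [434.9 101.5 171.4] rect [434.9 101.4   9.6  29.2   3.3]
blue collar 10 zmap [625.5 -45.1 229.8] rect [612.6 -34.2   1.4  15.   47.6]
blue plaque 960 zmap [630.8 -25.1  16.2] rect [632.2 -25.9  46.8  34.7   2.4]
```

View pics/w2.png

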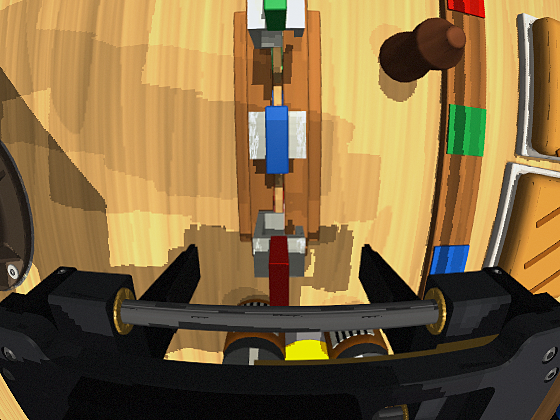

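The red tab (280,275) sits midway between the open fingers (195 and 365). I will close, lift and carry.

step_arm(
  increments=[
    {"slide": [0,0,0],"roll": 0},
    {"slide": [0,0,0],"roll": 0},
    {"slide": [0,0,0],"roll": 0},
    {"slide": [0,0,0],"roll": 0},
    {"slide": [0,0,0],"roll": 0},
  ],
  fingers=0,
)

```text
t: 5.48
eef_pos: [438.1, 29.9, 140.6]
tcp_rot: [-3.142, 0.0, 1.614]
ft_force: [0.4, 0.2, -0.6]
opening: 0.528
grip_force: 0.0
```

step_arm(
  increments=[
    {"slide": [0,0,0],"roll": 0},
    {"slide": [0,0,-0.03],"roll": 0},
    {"slide": [0,0,-0.08],"roll": 0},
    {"slide": [0,0,-0.132],"roll": 0},
    {"slide": [0,0,-0.132],"roll": 0},
  ],
)

```text
t: 6.1
eef_pos: [439.3, 29.9, 275.7]
tcp_rot: [3.135, 0.001, 1.614]
ft_force: [-0.2, 0.4, -1.6]
opening: 0.021
grip_force: 0.0
```

Fingers are slow (about 1.2 s full stroke), so the lift came too early. Reopen partly and look.

step_arm(
  increments=[
    {"slide": [0,0,0],"roll": 0},
    {"slide": [0,0,0],"roll": 0},
    {"slide": [0,0,0],"roll": 0},
    {"slide": [0,0,0],"roll": 0},
    {"slide": [0,0,0],"roll": 0},
  ],
  fingers=0.45,
)

```text
t: 6.72
eef_pos: [438.1, 29.9, 272.4]
tcp_rot: [-3.141, 0.0, 1.614]
ft_force: [0.4, -0.1, 0.8]
opening: 0.438
grip_force: 0.0
```

```bash
python3 - <<'E'
from h import *
c=shot('wrist','w3');cols(c);plan([(438.5,29,140,1.613)])
c=shot('top');cols(c)
E
```

```text
red tab 350 zmap [438.7  29.6 171.4] rect [438.5  29.4   8.8  29.1   2.8]
red plaque 988 zmap [619.1 264.7  16.3] rect [624.9 125.7  47.  331.2   2. ]
green tab 405 zmap [431.1 173.8 171.4] rect [431.1 173.8   9.   28.8   2.4]
green collar 409 zmap [623.  115.6 234.7] rect [622.8 115.6  15.3  24.3   2.4]
green plaque 1055 zmap [625.1 115.7  16.3] rect [626.  115.7  46.2  49.9   2.3]
blue tab 393 zmap [434.7 101.5 171.4] rect [435.  101.7   9.1  28.3   2.4]
blue plaque 904 zmap [631.2 -32.9  16.1] rect [632.1 -33.9  46.3  50.4   1.7]
at [438.1  29.9 272.5] 1.614 t 6.78 F [-0.   0.3 -0.4] op 0.441
(438.5, 29, 140, 1.613) slide [-0.0009, 0.0004, 0.1325] roll 0.001 rows 2.1
red collar 35 zmap [617.9 266.8 238. ] rect [6.182e+02 2.671e+02 8.600e+00 2.270e+01 5.000e-01]
red plaque 213 zmap [619.  267.4  18.1] rect [629.  274.4  65.4  60.7   1.1]
green collar 25 zmap [625.3 117.3 237.2] rect [6.252e+02 1.159e+02 8.600e+00 1.990e+01 5.000e-01]
green plaque 20 zmap [617.3 114.8  18.5] rect [6.182e+02 1.157e+02 2.040e+01 4.050e+01 4.000e-01]
blue collar 34 zmap [631.5 -33.  237.3] rect [ 6.321e+02 -3.310e+01  8.600e+00  2.280e+01  5.000e-01]
blue plaque 182 zmap [632.3 -34.   18.4] rect [ 6.33e+02 -3.29e+01  4.10e+01  4.76e+01  4.00e-01]
```

Sign undisturbed (438.5, 29.3). Go down again and close properly.

step_arm(
  increments=[
    {"slide": [-0.001,0,0.06],"roll": 0},
    {"slide": [-0.001,0,0.11],"roll": 0},
    {"slide": [-0.001,0,0.132],"roll": 0},
    {"slide": [-0.001,0,0.132],"roll": 0},
  ],
)

```text
t: 7.32
eef_pos: [437.6, 28.9, 139.6]
tcp_rot: [-3.139, -0.0, 1.614]
ft_force: [-0.8, 0.2, -0.3]
opening: 0.449
grip_force: 0.0
```

step_arm(
  increments=[
    {"slide": [0,0,0],"roll": 0},
    {"slide": [0,0,0],"roll": 0},
    {"slide": [0,0,0],"roll": 0},
    {"slide": [0,0,0],"roll": 0},
    {"slide": [0,0,0],"roll": 0},
  ],
  fingers=0,
)

```text
t: 7.95
eef_pos: [438.4, 28.9, 141.0]
tcp_rot: [3.141, 0.0, 1.614]
ft_force: [-0.5, 0.8, 6.7]
opening: 0.105
grip_force: 30.0
```

step_arm(
  increments=[
    {"slide": [0,0,-0.03],"roll": 0},
    {"slide": [0,0,-0.08],"roll": 0},
    {"slide": [0,0,-0.132],"roll": 0},
    {"slide": [0,0,-0.132],"roll": 0},
  ],
)

```text
t: 8.45
eef_pos: [439.2, 28.8, 275.6]
tcp_rot: [3.135, 0.001, 1.614]
ft_force: [-0.0, -0.9, -1.7]
opening: 0.096
grip_force: 30.0
```

step_arm(
  increments=[
    {"slide": [-0.04,0.015,0],"roll": 0},
    {"slide": [-0.085,0.035,0],"roll": 0},
    {"slide": [-0.131,0.056,0],"roll": 0},
    {"slide": [-0.131,0.056,0],"roll": 0},
  ],
)

```text
t: 8.95
eef_pos: [500.3, -101.9, 270.7]
tcp_rot: [-3.139, -0.0, 1.611]
ft_force: [-1.2, -0.2, -1.9]
opening: 0.104
grip_force: 30.0
```

step_arm(
  increments=[
    {"slide": [-0.04,0.025,0],"roll": 0},
    {"slide": [-0.08,0.05,0],"roll": 0},
    {"slide": [-0.118,0.073,0],"roll": 0},
    {"slide": [-0.118,0.073,0],"roll": 0},
    {"slide": [-0.118,0.073,0],"roll": 0},
  ],
)

```text
t: 9.57
eef_pos: [577.1, -213.3, 271.6]
tcp_rot: [-3.14, -0.001, 1.614]
ft_force: [0.1, 0.1, -1.3]
opening: 0.101
grip_force: 30.0
```

```bash
python3 - <<'E'
from h import *
c=shot('wrist','w4');cols(c);plan([(638.4,-215,272,1.611),(638.4,-215,248,1.611)])
d=shot('scene');a=c['color'][:,:,::-1];b=cv2.resize(d['color'][150:310,80:300,::-1],None,fx=1.81,fy=1.81)
cv2.imwrite('pics/c4.png',np.hstack([a[:290],np.zeros((290,1,3),np.uint8),b[:290]])[:, 160:])
E
```

```text
red plaque 12 zmap [619.5 -37.6  13.3] rect [623.2 -38.   35.4  55.2  17.9]
blue plaque 1266 zmap [631.6 -34.5  16.5] rect [632.6 -33.8  45.9  50.6   2.2]
at [ 577.1 -213.1  272.1] 1.614 t 9.62 F [-1.1  0.6  0. ] op 0.103
(638.4, -215, 272, 1.611) slide [-0.0046, 0.0612, 0.0001] roll 0.003 rows 1.0
(638.4, -215, 248, 1.611) slide [0.0, 0.0, 0.024] roll 0.0 rows 0.4
```

View pics/c4.png

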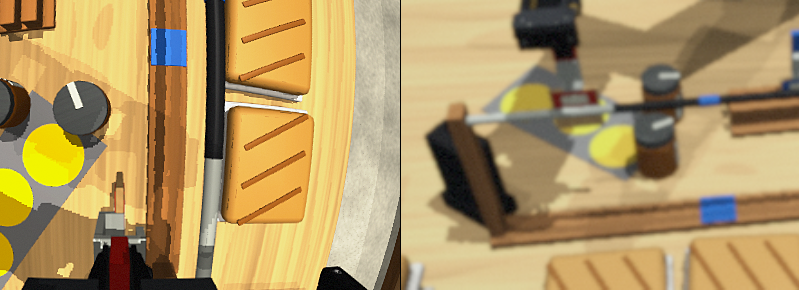

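The red sign hangs vertical in the gripper (crop (120,240)); the rail's steel/black border is at wrist pixel (372,160), beyond the sign. Measure the rail near it.

```bash
python3 - <<'E'
from h import *
np.set_printoptions(precision=1,suppress=True)
c=shot('wrist');W=wcloud(c);z=W[...,2]
m=(z>225)&(z<240)&(W[...,0]>615)&(W[...,0]<665)
H=hsv(c)
for y0 in range(-230,60,20):
    k=m&(abs(W[...,1]-y0)<8)
    if k.sum()>10: P=W[k];print(y0,k.sum(),'x',P[:,0].min(),P[:,0].max(),'ztop',np.percentile(P[:,2],98),'x at top',np.median(P[P[:,2]>np.percentile(P[:,2],85),0]),'V',np.median(H[k][:,2]), 'model',629.7-.0404*y0)
E
```

```text
-230 310 x 634.0024843608418 645.7269762087866 ztop 236.337034396828 x at top 639.7134054883206 V 97.0 model 638.9920000000001
-210 356 x 633.0613044941418 645.1607511193429 ztop 236.20827135011058 x at top 639.1901234387253 V 176.0 model 638.1840000000001
-190 378 x 632.4143178500253 644.3461408263289 ztop 236.04268931522495 x at top 638.5298964194145 V 166.0 model 637.3760000000001
-170 400 x 631.1009906805618 643.2463978222389 ztop 236.17596289244824 x at top 637.1380577119817 V 163.0 model 636.5680000000001
-150 437 x 630.1558754127449 642.8483959208002 ztop 236.5662551239561 x at top 636.6403758515675 V 31.0 model 635.76
-130 460 x 629.2377483146025 642.4976739119187 ztop 236.60647373453043 x at top 635.3872968060314 V 31.0 model 634.952
-110 458 x 628.5105663031063 641.3410430954567 ztop 236.87394176601364 x at top 635.0768727917908 V 32.0 model 634.144
-90 455 x 627.6589205468274 640.8205958697899 ztop 236.7354653900882 x at top 634.2332384375597 V 31.0 model 633.336
-70 435 x 626.5540376665618 639.8211874625526 ztop 236.9850619309948 x at top 633.4437511366618 V 31.0 model 632.528
-50 316 x 625.4954748660911 640.0803936812101 ztop 236.81944524334472 x at top 633.1698450318736 V 31.0 model 631.72
```

step_arm(
  increments=[
    {"slide": [-0.003,0.03,0],"roll": 0},
    {"slide": [-0.0045,0.05,0],"roll": 0},
    {"slide": [-0.0045,0.062,0],"roll": 0},
    {"slide": [-0.0045,0.062,0],"roll": 0},
  ],
)

```text
t: 10.22
eef_pos: [640.0, -215.5, 272.4]
tcp_rot: [-3.141, -0.0, 1.615]
ft_force: [-0.5, 0.6, -1.4]
opening: 0.103
grip_force: 30.0
```

step_arm(
  increments=[
    {"slide": [0,0,0.01],"roll": 0},
    {"slide": [0,0,0.02],"roll": 0},
    {"slide": [0,0,0.02],"roll": 0},
    {"slide": [0,0,0.02],"roll": 0},
  ],
)

```text
t: 10.72
eef_pos: [639.8, -216.3, 252.7]
tcp_rot: [3.142, 0.0, 1.614]
ft_force: [0.1, -0.3, -0.6]
opening: 0.104
grip_force: 30.0
```

```bash
python3 - <<'E'
from h import *
c=shot('wrist','w5');plan([(639.3,-215,248,1.611)])
d=shot('scene');a=cv2.resize(c['color'][120:340,180:480,::-1],None,fx=1.33,fy=1.33);b=cv2.resize(d['color'][150:280,80:260,::-1],None,fx=2.22,fy=2.22)
h=min(a.shape[0],b.shape[0]);cv2.imwrite('pics/c5.png',np.hstack([a[:h],b[:h]]))
E
```

```text
at [ 639.9 -216.2  252.9] 1.614 t 10.78 F [-0.1  0.8 -1.4] op 0.101
(639.3, -215, 248, 1.611) slide [0.0013, -0.0005, 0.0049] roll 0.003 rows 0.1
```

View pics/c5.png

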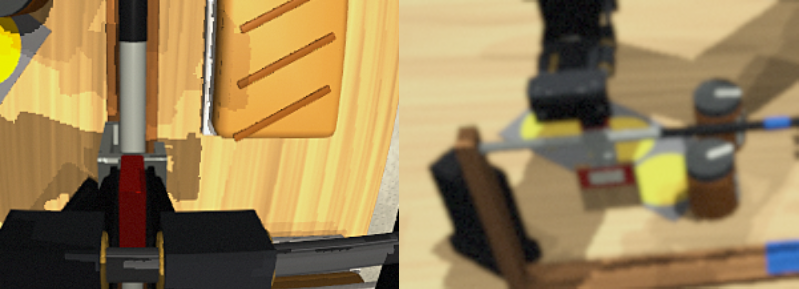

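The rail passes centred through the hook (left crop, rail 118–146 within hook 100–165). Lower to contact.

step_arm(
  increments=[
    {"slide": [0.001,-0.0005,0.003],"roll": 0.003},
    {"slide": [0.001,-0.0005,0.004],"roll": 0.003},
    {"slide": [0.001,-0.0005,0.004],"roll": 0.003},
    {"slide": [0.001,-0.0005,0.004],"roll": 0.003},
  ],
)

```text
t: 11.32
eef_pos: [639.3, -215.1, 249.0]
tcp_rot: [3.141, 0.0, 1.611]
ft_force: [-2.6, 1.7, 5.1]
opening: 0.104
grip_force: 30.0
```

step_arm(
  increments=[
    {"slide": [0,0,0.001],"roll": 0},
    {"slide": [0,0,0.001],"roll": 0},
    {"slide": [0,0,0.001],"roll": 0},
  ],
)

```text
t: 11.7
eef_pos: [639.3, -215.1, 248.9]
tcp_rot: [3.141, 0.001, 1.611]
ft_force: [-4.3, 2.0, 10.7]
opening: 0.098
grip_force: 30.0
```

step_arm(
  increments=[
    {"slide": [0,0,-0.0015],"roll": 0},
    {"slide": [0.03,0,-0.0015],"roll": 0},
    {"slide": [0.07,0,-0.0015],"roll": 0},
    {"slide": [0.1,0,-0.0015],"roll": 0},
    {"slide": [0.1,0,-0.0015],"roll": 0},
  ],
)

```text
t: 12.32
eef_pos: [635.4, -113.6, 249.1]
tcp_rot: [3.142, -0.0, 1.613]
ft_force: [0.7, -0.1, 0.8]
opening: 0.105
grip_force: 30.0
```

step_arm(
  increments=[
    {"slide": [0.04,0,0],"roll": 0},
    {"slide": [0.09,0,0],"roll": 0},
    {"slide": [0.14,0,0],"roll": 0},
    {"slide": [0.14,0,0],"roll": 0},
  ],
)

```text
t: 12.82
eef_pos: [629.9, 26.6, 249.0]
tcp_rot: [3.141, -0.0, 1.614]
ft_force: [0.1, 0.9, 1.3]
opening: 0.104
grip_force: 30.0
```

step_arm(
  increments=[
    {"slide": [0.04,0,0],"roll": 0},
    {"slide": [0.09,0,0],"roll": 0},
    {"slide": [0.14,0,0],"roll": 0},
    {"slide": [0.14,0,0],"roll": 0},
  ],
)

```text
t: 13.32
eef_pos: [624.6, 166.1, 249.0]
tcp_rot: [3.141, -0.001, 1.613]
ft_force: [0.5, 1.3, 2.6]
opening: 0.102
grip_force: 30.0
```

```bash
cat > rc.py <<'E'
from h import *
np.set_printoptions(precision=1,suppress=True)
c=shot('wrist');cols(c);W=wcloud(c);z=W[...,2]
m=(z>225)&(z<240)&(W[...,0]>600)&(W[...,0]<660)
for y0 in range(-240,340,40):
    k=m&(abs(W[...,1]-y0)<8)
    if k.sum()>30: P=W[k];print(y0,'mid x',round((P[:,0].min()+P[:,0].max())/2,1),'model',round(630.8-.0395*y0,1))
plan([(620.3,266,249,1.611)])
E
python3 rc.py
```

```text
red collar 1087 zmap [620.2 263.6 235.4] rect [621.8 226.8  13.3 102.    2.5]
red plaque 592 zmap [619.9 264.8  16.3] rect [620.1 266.2  46.6  49.8   2.2]
green tab 246 zmap [431.8 175.3 171.5] rect [432.  175.6   9.9  29.2   2.8]
green collar 46 zmap [627.9 146.5 234.3] rect [629.8 150.8  96.8   8.4  86.4]
green plaque 289 zmap [635.6 123.2  16.5] rect [626.2 118.3  45.3  44.2   0.4]
blue tab 223 zmap [435.7 103.1 171.2] rect [436.9 103.1  11.7  31.    2.3]
80 mid x 627.5 model 627.6
200 mid x 622.9 model 622.9
240 mid x 620.9 model 621.3
280 mid x 619.7 model 619.7
320 mid x 618.0 model 618.2
at [624.7 164.7 249. ] 1.612 t 13.38 F [0.7 1.  2.9] op 0.103
(620.3, 266, 249, 1.611) slide [0.1014, -0.0002, 0.0] roll 0.001 rows 1.6
```

step_arm(
  increments=[
    {"slide": [0.04,0,0],"roll": 0},
    {"slide": [0.08,0,0],"roll": 0},
    {"slide": [0.1014,0,0],"roll": 0},
    {"slide": [0.1014,0,0],"roll": 0},
    {"slide": [0.1014,0,0],"roll": 0},
  ],
)

```text
t: 14.0
eef_pos: [620.4, 264.6, 249.1]
tcp_rot: [3.142, 0.0, 1.61]
ft_force: [0.2, 0.7, 1.6]
opening: 0.1
grip_force: 30.0
```

step_arm(
  increments=[
    {"slide": [0,0,0],"roll": 0},
    {"slide": [0,0,0],"roll": 0},
    {"slide": [0,0,0],"roll": 0},
    {"slide": [0,0,0],"roll": 0},
    {"slide": [0,0,0],"roll": 0},
  ],
  fingers=0.45,
)

```text
t: 14.62
eef_pos: [620.1, 265.8, 249.1]
tcp_rot: [3.142, 0.0, 1.611]
ft_force: [-0.2, 0.2, -0.8]
opening: 0.448
grip_force: 0.0
```

step_arm(
  increments=[
    {"slide": [0,0,-0.03],"roll": 0},
    {"slide": [0,0,-0.08],"roll": 0},
    {"slide": [0,0,-0.1],"roll": 0},
    {"slide": [0,0,-0.1],"roll": 0},
  ],
)

```text
t: 15.12
eef_pos: [620.3, 266.0, 350.5]
tcp_rot: [3.139, -0.001, 1.611]
ft_force: [-0.5, 0.3, -1.4]
opening: 0.448
grip_force: 0.0
```

step_arm(
  increments=[
    {"slide": [-0.05,0,0],"roll": 0},
    {"slide": [-0.09,-0.04,0],"roll": 0},
    {"slide": [-0.09,-0.08,0],"roll": 0},
    {"slide": [-0.09,-0.1,0],"roll": 0},
    {"slide": [-0.09,-0.1,0],"roll": 0},
  ],
)

```text
t: 15.75
eef_pos: [522.7, 171.8, 348.5]
tcp_rot: [-3.141, 0.0, 1.611]
ft_force: [-0.1, -0.9, 0.1]
opening: 0.447
grip_force: 0.0
```

```bash
cat >> h.py <<'E'
def hung(c):
    W=wcloud(c) if abs(c['intrinsics'][0,0]-325)<10 else cloud(c);H=hsv(c);z=W[...,2]
    for col in ['red','green','blue']:
        k=cmask(H,col)
        for nm,mm,h in [('tabtop',(z>274)&(z<290)&(W[...,0]>590)&(np.abs(W[...,1])<350),280),('plaque',(z<30)&(W[...,0]>590)&(W[...,0]<660),15)]:
            v,u=np.nonzero(k&mm)
            if len(u)>10:
                Q=np.array([at_z(c,q,h) for q in zip(u,v)]);r=cv2.minAreaRect(Q[:,:2].astype(np.float32))
                print(col,nm,len(u),'zmap',np.round(np.nanmedian(W[v,u],0),1),'rect',np.round([*r[0],*r[1],r[2]],1))
E
python3 - <<'E'
from h import *
c=shot('wrist','w6');hung(c);cols(c);plan([(431.5,174.3,240,1.612),(431.5,174.3,140,1.612)])
for n in('top','scene'):print(n);c=shot(n,n+'6');hung(c);lids(c)
E
```

```text
red tabtop 448 zmap [617.9 263.8 279.2] rect [617.8 264.   29.2  11.4  87.4]
red plaque 950 zmap [619.1 265.5  16.3] rect [622.  201.   46.6 181.    2.1]
green plaque 813 zmap [625.4 117.2  16.4] rect [626.  116.5  45.7  49.3   2.1]
blue plaque 21 zmap [651.1 -10.8  16.1] rect [650.  -14.    7.3  12.9   7.4]
red plaque 951 zmap [619.5 265.1  16.2] rect [608.2 222.7 215.3  69.6  69.1]
green tab 219 zmap [431.3 175.2 171.2] rect [431.5 175.1   9.8  28.8   3.6]
green collar 273 zmap [624.3 116.2 235. ] rect [624.4 115.9  13.4  24.9   2.1]
green plaque 813 zmap [625.5 116.9  16.4] rect [626.  116.5  45.7  49.3   2.1]
blue tab 179 zmap [435.3 102.4 171.3] rect [435.6 103.    9.6  29.5   3.2]
blue plaque 21 zmap [650.4 -11.8  16. ] rect [650.  -14.    7.3  12.9   7.4]
at [523.7 172.  348.5] 1.611 t 15.8 F [ 0.5 -0.6 -0. ] op 0.452
(431.5, 174.3, 240, 1.612) slide [0.006, -0.092, 0.1085] roll -0.001 rows 2.3
(431.5, 174.3, 140, 1.612) slide [0.0, 0.0, 0.1] roll 0.0 rows 1.6
top
red tabtop 15 zmap [620.6 269.3 280.7] rect [6.194e+02 2.656e+02 2.700e+00 2.440e+01 5.000e-01]
green plaque 62 zm
[... 206 characters left out ...]
27.5 -121.1] R 30.4 stripe n 15 14.5 ang 1.839 axis 1.975
lid (444.9535827636719, 370.830810546875) 26.53406524658203 no stripe
lid [ 418.4 -114.4] mean [ 417.9 -112.9] R 30.5 stripe n 17 13.9 ang 1.391 axis 1.556
scene
red tabtop 50 zmap [623.  263.3 278.6] rect [625.1 262.5  22.4  18.1  78.6]
red plaque 266 zmap [623.  265.8  16.5] rect [621.4 266.4  47.3  51.6   1.3]
green plaque 216 zmap [628.5 115.8  16.4] rect [627.1 116.3  41.4  47.    2.9]
blue plaque 235 zmap [634.9 -33.4  16.8] rect [632.7 -33.2  46.5  42.8  89.3]
lid [ 424.1 -114.4] mean [ 423.9 -114.3] R 31.7 stripe n 37 14.9 ang 1.886 axis 1.56
lid [ 532.6 -120.9] mean [ 533.1 -121. ] R 31.5 stripe n 39 15.2 ang 2.231 axis 1.993
```

View pics/w6.png

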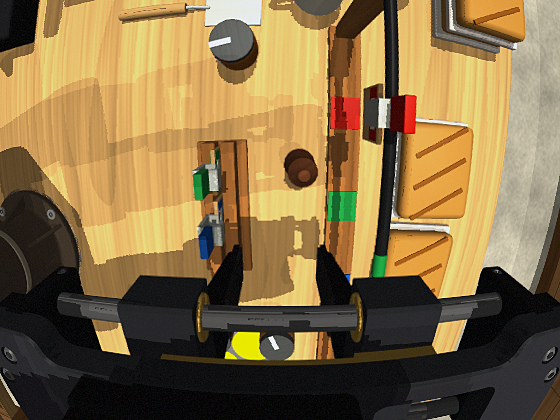

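Red hangs within about 2 mm of its mark (tab at (403,113), plaque (346,112)). Next the green sign.

step_arm(
  increments=[
    {"slide": [0.003,-0.04,0.03],"roll": 0},
    {"slide": [0.006,-0.092,0.07],"roll": 0},
    {"slide": [0.006,-0.092,0.1085],"roll": 0},
    {"slide": [0.006,-0.092,0.1085],"roll": 0},
  ],
)

```text
t: 16.4
eef_pos: [431.0, 174.1, 238.8]
tcp_rot: [-3.137, 0.001, 1.611]
ft_force: [0.0, 0.7, 0.6]
opening: 0.446
grip_force: 0.0
```

step_arm(
  increments=[
    {"slide": [0,0,0.04],"roll": 0},
    {"slide": [0,0,0.08],"roll": 0},
    {"slide": [0,0,0.1],"roll": 0},
    {"slide": [0,0,0.1],"roll": 0},
  ],
)

```text
t: 16.9
eef_pos: [432.7, 174.3, 140.4]
tcp_rot: [-3.14, 0.0, 1.61]
ft_force: [-0.3, -0.1, 0.1]
opening: 0.451
grip_force: 0.0
```

step_arm(
  increments=[
    {"slide": [0,0,0],"roll": 0},
    {"slide": [0,0,0],"roll": 0},
    {"slide": [0,0,0],"roll": 0},
    {"slide": [0,0,0],"roll": 0},
    {"slide": [0,0,0],"roll": 0},
  ],
  fingers=0,
)

```text
t: 17.52
eef_pos: [431.8, 174.3, 141.0]
tcp_rot: [3.141, -0.0, 1.611]
ft_force: [-0.9, -1.1, 6.4]
opening: 0.101
grip_force: 30.0
```

```bash
python3 - <<'E'
from h import *
Y=1.612
c=shot('wrist');cols(c)
plan([(431.5,174.3,315,Y),(500,0,315,Y),(578,-215,315,Y),(578,-215,272,Y),(639.3,-215,272,1.612),(639.3,-215,252,1.612)])
E
```

```text
red plaque 1795 zmap [619.  265.5  16.2] rect [624.9 137.5  46.7 307.4   2. ]
green tab 215 zmap [430.7 179.7 170.9] rect [431.2 178.9   9.   25.9   2.9]
green plaque 1280 zmap [626.2 115.4  16.2] rect [626.7 115.6  46.3  50.7   2.6]
blue plaque 178 zmap [630.5 -12.8  15.9] rect [631.7 -13.4  46.2  10.8   2.5]
at [431.8 174.3 141. ] 1.611 t 17.57 F [-0.2  0.1  6. ] op 0.101
(431.5, 174.3, 315, 1.612) slide [0.0, -0.0003, -0.174] roll -0.001 rows 2.8
(500, 0, 315, 1.612) slide [-0.177, 0.0613, -0.0] roll 0.0 rows 3.0
(578, -215, 315, 1.612) slide [-0.218, 0.0691, 0.0] roll 0.0 rows 3.7
(578, -215, 272, 1.612) slide [0.0, 0.0, 0.043] roll 0.0 rows 0.7
(639.3, -215, 272, 1.612) slide [-0.0025, 0.0612, -0.0] roll 0.0 rows 1.0
(639.3, -215, 252, 1.612) slide [0.0, 0.0, 0.02] roll 0.0 rows 0.3
```

step_arm(
  increments=[
    {"slide": [0,0,-0.04],"roll": 0},
    {"slide": [0,0,-0.09],"roll": 0},
    {"slide": [0,0,-0.14],"roll": 0},
    {"slide": [0,0,-0.174],"roll": 0},
    {"slide": [0,0,-0.174],"roll": 0},
  ],
)

```text
t: 18.2
eef_pos: [432.1, 174.4, 316.5]
tcp_rot: [3.137, -0.001, 1.611]
ft_force: [-0.5, 0.2, -2.3]
opening: 0.107
grip_force: 30.0
```

step_arm(
  increments=[
    {"slide": [-0.04,0.015,0],"roll": 0},
    {"slide": [-0.09,0.03,0],"roll": 0},
    {"slide": [-0.14,0.048,0],"roll": 0},
    {"slide": [-0.177,0.061,0],"roll": 0},
    {"slide": [-0.177,0.061,0],"roll": 0},
  ],
)

```text
t: 18.82
eef_pos: [499.8, -2.1, 312.7]
tcp_rot: [-3.139, -0.0, 1.608]
ft_force: [-0.4, 0.9, -0.8]
opening: 0.104
grip_force: 30.0
```

step_arm(
  increments=[
    {"slide": [-0.05,0.016,0],"roll": 0},
    {"slide": [-0.105,0.033,0],"roll": 0},
    {"slide": [-0.16,0.051,0],"roll": 0},
    {"slide": [-0.2,0.063,0.02],"roll": 0},
    {"slide": [-0.218,0.069,0.043],"roll": 0},
  ],
)

```text
t: 19.45
eef_pos: [577.4, -216.2, 269.6]
tcp_rot: [-3.14, -0.001, 1.61]
ft_force: [0.8, 0.2, -1.7]
opening: 0.104
grip_force: 30.0
```

```bash
python3 - <<'E'
from h import *
c=shot('wrist');lids(c);spots(c);plan([(639.3,-215,272,1.612),(639.3,-215,250,1.612)])
E
```

```text
lid [ 421.2 -115.8] mean [ 422.3 -115.3] R 30.9 stripe n 168 14.9 ang 1.609 axis 1.539
lid [ 529.4 -122.4] mean [ 529.4 -122.3] R 30.5 stripe n 211 14.7 ang 1.966 axis 1.975
spot circ 871.7 -39.9 R 125.7 px [478.12931034  69.47241379]
spot circ 77.9 -286.5 R 166.9 px [  9.96078431 212.59943978]
spot circ 482.6 -186.7 R 43.9 px [210.68816442 154.77072998]
spot circ 412.8 -243.4 R 43.5 px [169.59243336 183.64316423]
spot circ 736.5 -329.8 R 55.6 px [378.15352697 256.00829876]
spot circ 840.9 -322.6 R 52.0 px [441.15730337 247.8988764 ]
spot circ 57.7 -386.0 R 74.9 px [ 16.17857143 265.82738095]
spot circ 370.8 -366.6 R 33.5 px [147.24230769 270.57307692]
at [ 576.9 -216.9  266.1] 1.609 t 19.5 F [-0.9 -0.6 -4.5] op 0.103
(639.3, -215, 272, 1.612) slide [-0.0005, 0.0624, -0.0059] roll -0.003 rows 1.0
(639.3, -215, 250, 1.612) slide [0.0, 0.0, 0.022] roll 0.0 rows 0.4
```

step_arm(
  increments=[
    {"slide": [0,0,0],"roll": 0},
    {"slide": [0,0,0],"roll": 0},
    {"slide": [0,0,0],"roll": 0},
  ],
)

```text
t: 19.88
eef_pos: [577.4, -214.3, 272.7]
tcp_rot: [3.14, 0.001, 1.612]
ft_force: [0.2, 1.0, -0.5]
opening: 0.105
grip_force: 30.0
```

step_arm(
  increments=[
    {"slide": [-0.0025,0.03,0],"roll": 0},
    {"slide": [-0.003,0.05,0],"roll": 0},
    {"slide": [-0.0033,0.062,0],"roll": 0},
    {"slide": [-0.0033,0.062,0],"roll": 0},
  ],
)

```text
t: 20.38
eef_pos: [639.6, -215.7, 271.6]
tcp_rot: [3.142, 0.0, 1.612]
ft_force: [-0.3, -0.6, -0.3]
opening: 0.101
grip_force: 30.0
```

step_arm(
  increments=[
    {"slide": [0,0,0.01],"roll": 0},
    {"slide": [0,0,0.02],"roll": 0},
    {"slide": [0,0,0.02],"roll": 0},
    {"slide": [0,0,0.02],"roll": 0},
  ],
)

```text
t: 20.88
eef_pos: [639.3, -216.2, 251.8]
tcp_rot: [3.141, 0.0, 1.611]
ft_force: [0.4, -0.9, -0.8]
opening: 0.103
grip_force: 30.0
```

```bash
python3 - <<'E'
from h import *
c=shot('wrist');plan([(639.3,-215,249,1.611)])
d=shot('scene');a=cv2.resize(c['color'][120:340,180:480,::-1],None,fx=1.33,fy=1.33);b=cv2.resize(d['color'][150:280,80:260,::-1],None,fx=2.22,fy=2.22)
h=min(a.shape[0],b.shape[0]);cv2.imwrite('pics/c7.png',np.hstack([a[:h],b[:h]]))
E
```

```text
at [ 639.4 -216.2  251.9] 1.611 t 20.93 F [ 0.4  1.2 -1.2] op 0.104
(639.3, -215, 249, 1.611) slide [0.0012, -0.0, 0.0029] roll -0.0 rows 0.0
```

View pics/c7.png

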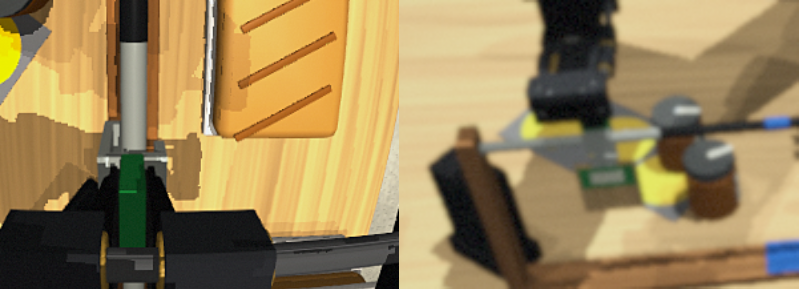

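Green is captured on the rail as red was; the near jar has also just been knocked (now at crop (675,120)). I will re-measure it later. Lower and slide to green (y 115.8).

step_arm(
  increments=[
    {"slide": [0.001,0,0.002],"roll": 0},
    {"slide": [0.001,0,0.003],"roll": 0},
    {"slide": [0.001,0,0.003],"roll": 0},
    {"slide": [0.001,0,0.003],"roll": 0},
  ],
)

```text
t: 21.48
eef_pos: [639.4, -215.0, 249.0]
tcp_rot: [3.141, 0.0, 1.611]
ft_force: [-1.3, 2.0, 4.4]
opening: 0.099
grip_force: 30.0
```

step_arm(
  increments=[
    {"slide": [0.03,0,0],"roll": 0},
    {"slide": [0.07,0,0],"roll": 0},
    {"slide": [0.11,0,0],"roll": 0},
    {"slide": [0.14,0,0],"roll": 0},
    {"slide": [0.14,0,0],"roll": 0},
  ],
)

```text
t: 22.1
eef_pos: [633.9, -73.4, 249.0]
tcp_rot: [3.141, -0.0, 1.613]
ft_force: [0.4, 2.8, 3.4]
opening: 0.103
grip_force: 30.0
```

```bash
python3 - <<'E'
from h import *
plan([(626.2,116.3,249,1.611)])
E
```

```text
at [633.9 -73.4 249. ] 1.613 t 22.1 F [0.4 2.8 3.4] op 0.103
(626.2, 116.3, 249, 1.611) slide [0.1899, 0.0004, -0.0] roll 0.002 rows 3.0
```

step_arm(
  increments=[
    {"slide": [0.04,0,0],"roll": 0},
    {"slide": [0.09,0,0],"roll": 0},
    {"slide": [0.14,0,0],"roll": 0},
    {"slide": [0.18,0,0],"roll": 0},
    {"slide": [0.191,0,0],"roll": 0},
  ],
)

```text
t: 22.72
eef_pos: [626.5, 116.2, 248.9]
tcp_rot: [3.141, 0.001, 1.612]
ft_force: [0.0, -3.4, 4.9]
opening: 0.104
grip_force: 30.0
```

step_arm(
  increments=[
    {"slide": [0,0,0],"roll": 0},
    {"slide": [0,0,0],"roll": 0},
    {"slide": [0,0,0],"roll": 0},
  ],
)

```text
t: 23.1
eef_pos: [626.7, 114.6, 248.9]
tcp_rot: [3.141, -0.001, 1.61]
ft_force: [0.1, 2.3, 3.9]
opening: 0.102
grip_force: 30.0
```

step_arm(
  increments=[
    {"slide": [0,0,0],"roll": 0},
    {"slide": [0,0,0],"roll": 0},
    {"slide": [0,0,0],"roll": 0},
    {"slide": [0,0,0],"roll": 0},
    {"slide": [0,0,0],"roll": 0},
  ],
  fingers=0.45,
)

```text
t: 23.72
eef_pos: [626.1, 115.7, 248.6]
tcp_rot: [-3.142, 0.0, 1.611]
ft_force: [0.6, -0.3, -0.8]
opening: 0.446
grip_force: 0.0
```

step_arm(
  increments=[
    {"slide": [0,0,-0.03],"roll": 0},
    {"slide": [0,0,-0.08],"roll": 0},
    {"slide": [0,0,-0.1],"roll": 0},
    {"slide": [0,0,-0.1],"roll": 0},
  ],
)

```text
t: 24.22
eef_pos: [626.4, 115.8, 349.9]
tcp_rot: [3.139, -0.0, 1.611]
ft_force: [-0.4, 0.1, -0.1]
opening: 0.45
grip_force: 0.0
```

step_arm(
  increments=[
    {"slide": [-0.05,0,0],"roll": 0},
    {"slide": [-0.09,-0.04,0],"roll": 0},
    {"slide": [-0.09,-0.08,0],"roll": 0},
    {"slide": [-0.09,-0.1,0],"roll": 0},
    {"slide": [-0.09,-0.1,0],"roll": 0},
  ],
)

```text
t: 24.85
eef_pos: [528.8, 21.7, 348.0]
tcp_rot: [-3.141, -0.0, 1.611]
ft_force: [1.6, 0.6, -0.0]
opening: 0.453
grip_force: 0.0
```

```bash
python3 - <<'E'
from h import *
c=shot('wrist');hung(c);cols(c);plan([(435,101.6,240,1.612),(435,101.6,140,1.612)])
for n in('top','scene'):print(n);c=shot(n);hung(c);lids(c)
E
```

```text
red plaque 880 zmap [619.3 265.5  16.4] rect [622.2 141.   46.1 301.8   1.2]
green tabtop 439 zmap [624.4 114.6 279.2] rect [624.4 114.4   9.9  29.2   1.9]
green plaque 909 zmap [625.7 115.7  16.3] rect [625.7 115.7  46.5  49.9   2.1]
blue plaque 822 zmap [631.7 -32.7  16.4] rect [632.  -33.5  45.9  49.3   2.1]
red plaque 880 zmap [619.4 264.9  16.3] rect [622.2 141.   46.1 301.8   1.2]
green plaque 909 zmap [625.7 115.8  16.3] rect [625.7 115.7  46.5  49.9   2.1]
blue tab 231 zmap [435.4 101.7 171.4] rect [435.6 101.8   9.7  28.5   4.2]
blue collar 286 zmap [630.5 -33.5 234.9] rect [630.4 -33.5  14.   25.8   1.2]
blue plaque 822 zmap [631.6 -32.9  16.4] rect [632.  -33.5  45.9  49.3   2.1]
at [529.7  21.8 348. ] 1.611 t 24.9 F [-0.6 -0.3 -0.2] op 0.448
(435, 101.6, 240, 1.612) slide [0.0836, -0.0914, 0.108] roll -0.001 rows 2.6
(435, 101.6, 140, 1.612) slide [0.0, 0.0, 0.1] roll 0.0 rows 1.6
top
red tabtop 44 zmap [616.5 264.4 281.7] rect [6.167e+02 2.654e+02 8.200e+00 2.980e+01 5.000e-01]
red plaque 176 zmap [613.6 264.9  18.4] rect [618.5 265.7  44.2  50.4   1.3]
lid (527.38409423
[... 158 characters left out ...]
mean [ 446.8 -164. ] R 30.5 stripe n 11 19.5 ang 1.434 axis 1.631
scene
red tabtop 47 zmap [622.6 263.  278.9] rect [624.4 262.6  24.2  13.7  85.4]
red plaque 266 zmap [622.6 265.7  16.5] rect [621.4 266.2  47.4  51.5   2.4]
green tabtop 40 zmap [630.  114.5 278.7] rect [632.4 113.2  20.1  13.4  83.2]
green plaque 219 zmap [628.7 116.   16.9] rect [627.3 116.   41.2  47.3   2.3]
blue plaque 230 zmap [634.2 -33.5  16.7] rect [632.5 -34.   42.4  46.5   2.9]
lid [441.9 362.7] mean [440.6 362.9] R 22.4 stripe n 30 9.1 ang -2.179 axis -2.975
lid [ 450.3 -163.5] mean [ 449.8 -164.2] R 30.6 stripe n 26 18.7 ang 1.687 axis 1.427
lid (532.968505859375, -119.74742126464844) 32.10083770751953 no stripe
```

Green sits within 1.5 mm. Now blue.

step_arm(
  increments=[
    {"slide": [0.03,-0.03,0.02],"roll": 0},
    {"slide": [0.065,-0.065,0.05],"roll": 0},
    {"slide": [0.0836,-0.0914,0.09],"roll": 0},
    {"slide": [0.0836,-0.0914,0.108],"roll": 0},
    {"slide": [0.0836,-0.0914,0.108],"roll": 0},
  ],
)

```text
t: 25.62
eef_pos: [435.2, 102.0, 239.5]
tcp_rot: [-3.139, 0.0, 1.612]
ft_force: [0.6, 0.7, 0.3]
opening: 0.451
grip_force: 0.0
```

step_arm(
  increments=[
    {"slide": [0,0,0.04],"roll": 0},
    {"slide": [0,0,0.08],"roll": 0},
    {"slide": [0,0,0.1],"roll": 0},
    {"slide": [0,0,0.1],"roll": 0},
  ],
)

```text
t: 26.12
eef_pos: [435.6, 101.5, 140.1]
tcp_rot: [-3.14, 0.0, 1.61]
ft_force: [-0.4, 0.1, 0.3]
opening: 0.45
grip_force: 0.0
```

step_arm(
  increments=[
    {"slide": [0,0,0],"roll": 0},
    {"slide": [0,0,0],"roll": 0},
    {"slide": [0,0,0],"roll": 0},
    {"slide": [0,0,0],"roll": 0},
    {"slide": [0,0,0],"roll": 0},
  ],
  fingers=0,
)

```text
t: 26.75
eef_pos: [435.3, 101.6, 141.0]
tcp_rot: [3.141, 0.0, 1.611]
ft_force: [-0.1, -0.4, 5.5]
opening: 0.103
grip_force: 30.0
```

```bash
python3 - <<'E'
from h import *
Y=1.612
plan([(435,101.6,315,Y),(500,-60,315,Y),(578,-215,315,Y),(578,-215,272,Y)])
E
```

```text
at [435.3 101.6 141. ] 1.611 t 26.75 F [-0.1 -0.4  5.5] op 0.103
(435, 101.6, 315, 1.612) slide [-0.0, -0.0003, -0.174] roll -0.001 rows 2.8
(500, -60, 315, 1.612) slide [-0.1641, 0.0583, -0.0] roll 0.0 rows 2.8
(578, -215, 315, 1.612) slide [-0.1581, 0.0715, 0.0] roll 0.0 rows 2.8
(578, -215, 272, 1.612) slide [0.0, 0.0, 0.043] roll 0.0 rows 0.7
```

step_arm(
  increments=[
    {"slide": [0,0,-0.04],"roll": 0},
    {"slide": [0,0,-0.09],"roll": 0},
    {"slide": [0,0,-0.14],"roll": 0},
    {"slide": [0,0,-0.174],"roll": 0},
    {"slide": [0,0,-0.174],"roll": 0},
  ],
)

```text
t: 27.38
eef_pos: [435.6, 101.7, 316.5]
tcp_rot: [3.137, -0.0, 1.611]
ft_force: [-0.0, 0.7, -1.8]
opening: 0.103
grip_force: 30.0
```

step_arm(
  increments=[
    {"slide": [-0.04,0.015,0],"roll": 0},
    {"slide": [-0.09,0.03,0],"roll": 0},
    {"slide": [-0.135,0.048,0],"roll": 0},
    {"slide": [-0.164,0.058,0],"roll": 0},
    {"slide": [-0.164,0.058,0],"roll": 0},
  ],
)

```text
t: 28.0
eef_pos: [499.6, -61.4, 312.7]
tcp_rot: [-3.139, -0.001, 1.608]
ft_force: [-0.3, 0.3, -1.3]
opening: 0.101
grip_force: 30.0
```

step_arm(
  increments=[
    {"slide": [-0.05,0.022,0],"roll": 0},
    {"slide": [-0.1,0.045,0],"roll": 0},
    {"slide": [-0.14,0.063,0.02],"roll": 0},
    {"slide": [-0.158,0.0715,0.043],"roll": 0},
    {"slide": [-0.158,0.0715,0.043],"roll": 0},
  ],
)

```text
t: 28.62
eef_pos: [576.7, -214.5, 268.7]
tcp_rot: [-3.137, -0.003, 1.61]
ft_force: [0.8, 1.0, -0.7]
opening: 0.105
grip_force: 30.0
```

step_arm(
  increments=[
    {"slide": [0,0,0],"roll": 0},
    {"slide": [0,0,0],"roll": 0},
    {"slide": [0,0,0],"roll": 0},
  ],
)

```text
t: 29.0
eef_pos: [577.4, -214.3, 272.5]
tcp_rot: [3.14, 0.001, 1.612]
ft_force: [0.5, -1.1, -0.3]
opening: 0.103
grip_force: 30.0
```

```bash
python3 - <<'E'
from h import *
c=shot('wrist');lids(c);spots(c);plan([(639.3,-215,272,1.612),(639.3,-215,252,1.612)])
E
```

```text
lid [ 529.3 -122.6] mean [ 529.2 -122.3] R 30.5 stripe n 213 15.2 ang 1.944 axis 1.959
lid [ 449.2 -165.2] mean [ 449.8 -164.5] R 30.8 stripe n 175 15.0 ang 1.59 axis 1.513
spot circ 871.4 -35.7 R 117.4 px [476.75690608  71.24861878]
spot circ 483.2 -186.7 R 43.8 px [219.29322034 159.08644068]
spot circ 77.4 -295.6 R 158.6 px [ 10.68571429 215.70285714]
spot circ 413.4 -242.7 R 43.0 px [169.81491713 184.53406998]
spot circ 870.8 -309.2 R 58.6 px [454.72195122 245.91219512]
spot circ 734.4 -324.8 R 49.6 px [377.13592233 254.78640777]
spot circ 841.3 -323.0 R 51.7 px [439.46468401 248.02973978]
spot circ 370.5 -366.6 R 33.7 px [147.68458781 270.18637993]
at [ 577.4 -214.4  272.4] 1.611 t 29.05 F [-0.6  0.6 -1.1] op 0.1
(639.3, -215, 272, 1.612) slide [-0.0031, 0.0619, 0.0004] roll -0.001 rows 1.0
(639.3, -215, 252, 1.612) slide [0.0, 0.0, 0.02] roll 0.0 rows 0.3
```

step_arm(
  increments=[
    {"slide": [-0.0025,0.03,0],"roll": 0},
    {"slide": [-0.003,0.05,0],"roll": 0},
    {"slide": [-0.0033,0.062,0],"roll": 0},
    {"slide": [-0.0033,0.062,0],"roll": 0},
  ],
)

```text
t: 29.55
eef_pos: [639.6, -215.6, 271.4]
tcp_rot: [-3.141, -0.0, 1.611]
ft_force: [-0.4, -0.3, -1.8]
opening: 0.101
grip_force: 30.0
```

step_arm(
  increments=[
    {"slide": [0,0,0.01],"roll": 0},
    {"slide": [0,0,0.02],"roll": 0},
    {"slide": [0,0,0.02],"roll": 0},
    {"slide": [0,0,0.02],"roll": 0},
  ],
)

```text
t: 30.05
eef_pos: [639.4, -215.9, 251.8]
tcp_rot: [3.141, 0.0, 1.611]
ft_force: [-0.6, 0.0, -0.9]
opening: 0.105
grip_force: 30.0
```

step_arm(
  increments=[
    {"slide": [0.001,0,0.002],"roll": 0},
    {"slide": [0.001,0,0.003],"roll": 0},
    {"slide": [0.001,0,0.003],"roll": 0},
    {"slide": [0.001,0,0.003],"roll": 0},
  ],
)

```text
t: 30.55
eef_pos: [639.4, -214.7, 249.0]
tcp_rot: [3.141, 0.0, 1.611]
ft_force: [-1.2, 1.7, 3.7]
opening: 0.101
grip_force: 30.0
```

```bash
python3 - <<'E'
from h import *
c=shot('wrist');plan([(632.1,-33.6,249,1.611)])
d=shot('scene');a=cv2.resize(c['color'][120:340,180:480,::-1],None,fx=1.33,fy=1.33);b=cv2.resize(d['color'][150:280,80:260,::-1],None,fx=2.22,fy=2.22)
h=min(a.shape[0],b.shape[0]);cv2.imwrite('pics/c8.png',np.hstack([a[:h],b[:h]]))
E
```

```text
at [ 639.5 -214.7  249. ] 1.611 t 30.6 F [-1.4  1.4  3.6] op 0.101
(632.1, -33.6, 249, 1.611) slide [0.1812, -0.0001, -0.0] roll -0.0 rows 2.9
```

View pics/c8.png

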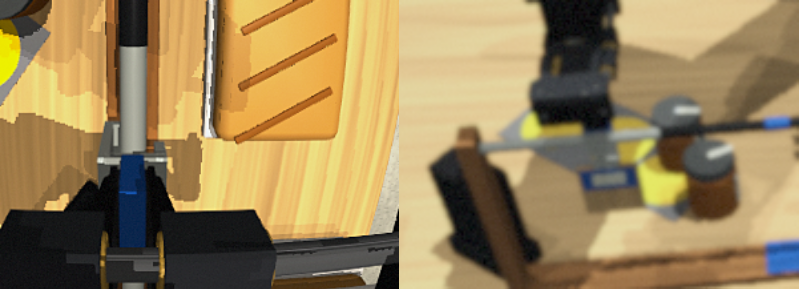

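Blue is on the rail (hook around it at left crop (132,157)). Slide it 181.5 mm, release and back off towards the jars.

step_arm(
  increments=[
    {"slide": [0.03,0,0],"roll": 0},
    {"slide": [0.08,0,0],"roll": 0},
    {"slide": [0.13,0,0],"roll": 0},
    {"slide": [0.17,0,0],"roll": 0},
    {"slide": [0.1815,0,0],"roll": 0},
  ],
)

```text
t: 31.28
eef_pos: [632.3, -31.8, 249.0]
tcp_rot: [3.141, 0.001, 1.613]
ft_force: [-0.6, -1.6, 3.7]
opening: 0.101
grip_force: 30.0
```

step_arm(
  increments=[
    {"slide": [0,0,0],"roll": 0},
    {"slide": [0,0,0],"roll": 0},
    {"slide": [0,0,0],"roll": 0},
  ],
)

```text
t: 31.65
eef_pos: [632.5, -34.5, 248.9]
tcp_rot: [3.141, -0.0, 1.609]
ft_force: [0.3, 3.6, 6.0]
opening: 0.103
grip_force: 30.0
```

step_arm(
  increments=[
    {"slide": [0,0,0],"roll": 0},
    {"slide": [0,0,0],"roll": 0},
    {"slide": [0,0,0],"roll": 0},
    {"slide": [0,0,0],"roll": 0},
    {"slide": [0,0,0],"roll": 0},
  ],
  fingers=0.45,
)

```text
t: 32.28
eef_pos: [632.2, -33.4, 248.6]
tcp_rot: [3.142, 0.0, 1.611]
ft_force: [-0.1, 0.3, -0.3]
opening: 0.446
grip_force: 0.0
```

step_arm(
  increments=[
    {"slide": [0,0,-0.03],"roll": 0},
    {"slide": [0,0,-0.08],"roll": 0},
    {"slide": [0,0,-0.1],"roll": 0},
    {"slide": [0,0,-0.1],"roll": 0},
  ],
)

```text
t: 32.78
eef_pos: [632.4, -33.4, 350.0]
tcp_rot: [3.139, 0.001, 1.611]
ft_force: [-0.7, -0.0, -0.4]
opening: 0.448
grip_force: 0.0
```

step_arm(
  increments=[
    {"slide": [-0.05,0,0],"roll": 0},
    {"slide": [-0.1,-0.04,0],"roll": 0},
    {"slide": [-0.14,-0.08,0],"roll": 0},
    {"slide": [-0.16,-0.1,0],"roll": 0},
    {"slide": [-0.16,-0.1,0],"roll": 0},
  ],
  fingers=1,
)

```text
t: 33.4
eef_pos: [537.5, -198.4, 347.6]
tcp_rot: [-3.14, -0.001, 1.608]
ft_force: [0.2, 0.5, -0.0]
opening: 0.919
grip_force: 0.0
```

```bash
python3 - <<'E'
from h import *
c=shot('wrist','w9');hung(c);cols(c);lids(c);spots(c);plan([])
for n in('top','scene'):print(n);c=shot(n);hung(c);lids(c);spots(c)
E
```

```text
blue tabtop 411 zmap [630.1 -35.4 279.1] rect [630.  -36.1  10.2  31.    1.9]
blue plaque 932 zmap [631.6 -34.6  16.3] rect [632.3 -34.   45.7  50.2   2.1]
blue collar 8 zmap [630.3 -44.8 243.4] rect [632.3 -43.    6.9  15.4  39.7]
blue plaque 932 zmap [631.7 -34.4  16.3] rect [632.3 -34.   45.7  50.2   2.1]
lid [ 528.9 -122.4] mean [ 528.9 -122.1] R 30.7 stripe n 155 15.2 ang 1.943 axis 1.975
lid [ 449.  -164.9] mean [ 448.9 -164.1] R 30.9 stripe n 136 14.8 ang 1.572 axis 1.502
lid (567.2594604492188, -371.99188232421875) 24.02145767211914 no stripe
spot circ 872.9 -53.6 R 114.5 px [471.62588235  93.58352941]
spot circ 303.3 -151.1 R 53.6 px [141.25454545 134.58787879]
spot circ 77.9 -256.0 R 151.5 px [ 47.15204678 201.60233918]
spot circ 289.0 -160.9 R 38.6 px [130.60098522 144.98522167]
spot circ 483.4 -187.1 R 43.9 px [252.70899855 163.31930334]
spot circ 410.1 -247.6 R 43.9 px [203.697733   187.01007557]
spot circ 873.4 -299.0 R 75.5 px [453.37563452 235.97461929]
spot circ 840.7 -322.0 R 51.7 px [439.65550239 240.27751196]
at [ 538.3 -197.5  347.7] 1.609 t 33.45 F [-0.3  0.2  0
[... 775 characters left out ...]
24.6  17.1  85.4]
red plaque 259 zmap [623.2 265.7  16.6] rect [621.5 266.5  46.7  51.4   1.8]
green tabtop 36 zmap [629.7 112.7 279.1] rect [632.8 113.3  20.4  13.4  85.4]
green plaque 214 zmap [627.6 116.2  16.5] rect [627.2 116.3  41.   47.    2.9]
blue tabtop 43 zmap [635.5 -35.  279.4] rect [636.  -35.   22.8   9.9  85.4]
blue plaque 231 zmap [634.5 -33.4  16.7] rect [632.5 -34.   42.4  46.5   2.9]
lid [ 451.4 -163.6] mean [ 450.5 -163.6] R 31.6 stripe n 32 15.1 ang 1.825 axis 1.443
lid [ 533.8 -120.8] mean [ 533.4 -121.1] R 32.5 stripe n 41 16.8 ang 2.281 axis 2.023
spot circ 427.5 -234.0 R 34.2 px [183.60555556 217.48333333]
spot circ 486.0 -197.7 R 41.9 px [195.07868852 233.06885246]
```

View pics/w9.png

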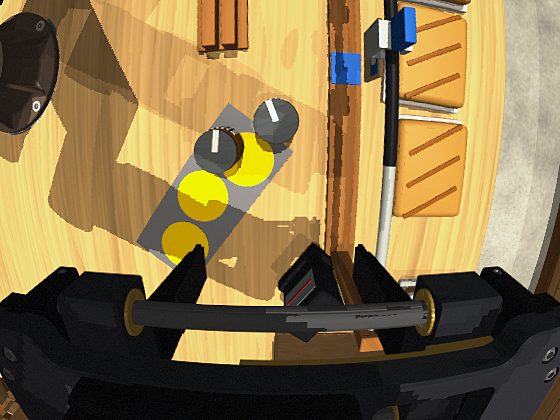

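Signs are all within about 2 mm. Jars: knocked one at (218,148) overlapping spot c, the other at (276,120), spots at (250,160), (203,195), (187,240), scanner window at (298,290). Compute the spot arc.

```bash
python3 - <<'E'
from h import *
from scipy.optimize import least_squares
th=2*np.arcsin(97/400)
S0=np.array([[483.3,-187],[410.8,-248.3],[374,-339.5]])
def pts(p): return np.array([p[:2]+200*np.array([np.cos(p[2]+k*th),np.sin(p[2]+k*th)]) for k in(-1,0,1)])
r=least_squares(lambda p:(pts(p)-S0).ravel(),[580,-345,2.6]);P=pts(r.x)
print('S',r.x,'res',r.fun.round(1));
for n,q in zip('cba',P):
    print(n,q.round(1),'face',round(np.arctan2(*(r.x[:2]-q)[::-1]),3))
for cam in('wrist','top','scene'):
    c=shot(cam)
    for m in mark_of(cam,'scanner')[:2]: print(cam,m['confidence'],m['uv'],at_z(c,m['uv'],60))
fa=np.arctan2(*(r.x[:2]-P[2])[::-1])
plan([(449,-164.5,200,3.11),(449,-164.5,36,3.11),(449,-164.5,150,3.11),(P[2][0],P[2][1],150,fa+np.pi/2+3.11-1.54-np.pi/2)])
E
```

```text
S [ 572.34926645 -365.86938528    2.51820693] res [ 0.7  0.6 -0.8 -0.8  0.1  0.3]
c [ 484.  -186.4] face -1.113
b [ 410.  -249.1] face -0.623
a [ 374.1 -339.2] face -0.134
wrist 0.58 [299.1, 280.8] [ 577.20912147 -366.41382158   60.        ]
wrist 0.4 [182.5, 243.4] [ 391.35477664 -310.44178544   60.        ]
scene 0.78 [129.0, 243.6] [ 572.50541366 -355.55428924   60.        ]
at [ 539.  -196.7  348.4] 1.612 t 33.85 F [-0.5  0.4 -0.1] op 1.0
(449, -164.5, 200, 3.11) slide [0.0359, -0.0886, 0.1484] roll -1.498 rows 8.0
(449, -164.5, 36, 3.11) slide [0.0, 0.0, 0.164] roll 0.0 rows 2.6
(449, -164.5, 150, 3.11) slide [0.0, 0.0, -0.114] roll 0.0 rows 1.8
(np.float64(374.1288949588258), np.float64(-339.2482597368844), 150, np.float64(1.436498164095732)) slide [0.0693, -0.177, -0.0] roll 1.674 rows 8.9
```

step_arm(
  increments=[
    {"slide": [0.02,-0.045,0.04],"roll": -0.18},
    {"slide": [0.036,-0.0886,0.08],"roll": -0.36},
    {"slide": [0.036,-0.0886,0.12],"roll": -0.54},
    {"slide": [0.036,-0.0886,0.148],"roll": -0.72},
    {"slide": [0.036,-0.0886,0.148],"roll": -0.9},
  ],
)

```text
t: 34.48
eef_pos: [448.0, -164.3, 198.9]
tcp_rot: [-3.141, -0.003, 2.517]
ft_force: [-0.7, 0.3, 0.6]
opening: 1.003
grip_force: 0.0
```

step_arm(
  increments=[
    {"slide": [0,0,0],"roll": -0.18},
    {"slide": [0,0,0],"roll": -0.36},
    {"slide": [0,0,0],"roll": -0.54},
    {"slide": [0,0,0],"roll": -0.598},
    {"slide": [0,0,0],"roll": -0.598},
  ],
)

```text
t: 35.1
eef_pos: [448.8, -164.7, 200.7]
tcp_rot: [-3.141, 0.0, 3.109]
ft_force: [-0.7, 0.4, 0.3]
opening: 0.999
grip_force: 0.0
```

```bash
python3 - <<'E'
from h import *
c=shot('wrist','w10');lids(c);plan([(449,-164.5,36,3.11)])
c=shot('top');lids(c);print(state()['joints'].round(2))
E
```

```text
lid [ 447.5 -165.2] mean [ 447.  -165.1] R 30.4 stripe n 14 29.2 ang 1.488 axis 0.088
lid [ 526.9 -123.2] mean [ 525.9 -123.5] R 30.9 stripe n 215 14.8 ang 1.827 axis 1.966
lid (550.8645629882812, 174.0015106201172) 22.693113327026367 no stripe
at [ 448.8 -164.7  200.7] 3.108 t 35.15 F [ 0.1 -0.2  0.1] op 1.003
(449, -164.5, 36, 3.11) slide [-0.0002, 0.0002, 0.1647] roll -0.002 rows 2.6
lid [ 527.9 -121.2] mean [ 528.2 -120.8] R 30.2 stripe n 13 15.1 ang 1.902 axis 1.938
lid [448.3 357.8] mean [447.9 358.1] R 30.9 stripe n 17 12.7 ang -2.968 axis -2.931
[-0.49  0.3   1.93 -0.    0.92 -2.03]
```

View pics/w10.png

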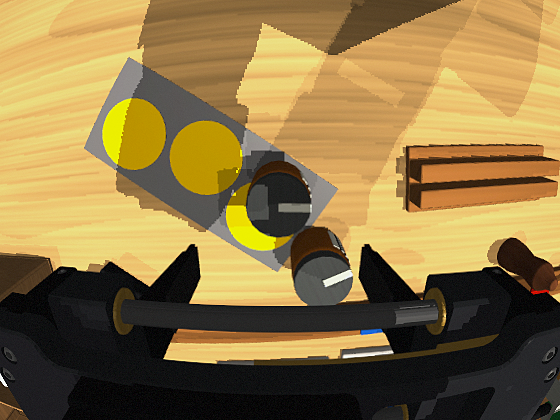

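The jar (278,200) lies under the open fingers with its stripe along the closing line; neighbour (322,278) is clear. Descend and grip.

step_arm(
  increments=[
    {"slide": [0,0,0.05],"roll": 0},
    {"slide": [0,0,0.1],"roll": 0},
    {"slide": [0,0,0.14],"roll": 0},
    {"slide": [0,0,0.1645],"roll": 0},
    {"slide": [0,0,0.1645],"roll": 0},
  ],
)

```text
t: 35.83
eef_pos: [448.1, -164.5, 34.9]
tcp_rot: [3.14, -0.003, 3.108]
ft_force: [0.1, -0.5, 0.1]
opening: 1.0
grip_force: 0.0
```

step_arm(
  increments=[
    {"slide": [0,0,0],"roll": 0},
    {"slide": [0,0,0],"roll": 0},
    {"slide": [0,0,0],"roll": 0},
    {"slide": [0,0,0],"roll": 0},
    {"slide": [0,0,0],"roll": 0},
  ],
  fingers=0,
)

```text
t: 36.45
eef_pos: [448.9, -165.0, 36.7]
tcp_rot: [-3.141, 0.001, 3.109]
ft_force: [-0.7, 0.7, 7.4]
opening: 0.671
grip_force: 30.0
```

step_arm(
  increments=[
    {"slide": [0,0,-0.03],"roll": 0},
    {"slide": [0,0,-0.07],"roll": 0},
    {"slide": [0,0,-0.11],"roll": 0},
    {"slide": [0,0,-0.11],"roll": 0},
  ],
)

```text
t: 36.95
eef_pos: [449.5, -165.2, 148.2]
tcp_rot: [-3.139, 0.004, 3.109]
ft_force: [-0.7, 0.1, -3.1]
opening: 0.672
grip_force: 30.0
```

step_arm(
  increments=[
    {"slide": [0.014,-0.035,0],"roll": 0.17},
    {"slide": [0.028,-0.07,0],"roll": 0.34},
    {"slide": [0.042,-0.105,0],"roll": 0.51},
    {"slide": [0.056,-0.14,0],"roll": 0.68},
    {"slide": [0.069,-0.1765,0],"roll": 0.85},
  ],
)

```text
t: 37.58
eef_pos: [372.8, -339.5, 144.6]
tcp_rot: [-3.142, -0.002, 2.253]
ft_force: [-1.1, 0.5, -2.8]
opening: 0.673
grip_force: 30.0
```

step_arm(
  increments=[
    {"slide": [0,0,0],"roll": 0.17},
    {"slide": [0,0,0],"roll": 0.34},
    {"slide": [0,0,0],"roll": 0.51},
    {"slide": [0,0,0],"roll": 0.68},
    {"slide": [0,0,0],"roll": 0.822},
  ],
)

```text
t: 38.2
eef_pos: [373.4, -338.5, 144.5]
tcp_rot: [-3.14, -0.002, 1.432]
ft_force: [0.8, -0.3, -2.5]
opening: 0.673
grip_force: 30.0
```

step_arm(
  increments=[
    {"slide": [0,0,0],"roll": 0},
    {"slide": [0,0,0],"roll": 0},
    {"slide": [0,0,0],"roll": 0},
  ],
)

```text
t: 38.58
eef_pos: [373.8, -338.9, 145.8]
tcp_rot: [-3.141, -0.0, 1.439]
ft_force: [-0.3, 0.1, -3.1]
opening: 0.67
grip_force: 30.0
```

```bash
python3 - <<'E'
from h import *
plan([(374.1,-339.2,37,1.437)]);c=shot('wrist');lids(c)
E
```

```text
at [ 373.8 -338.9  145.8] 1.439 t 38.58 F [-0.3  0.1 -3.1] op 0.67
(374.1, -339.2, 37, 1.437) slide [-0.0003, 0.0003, 0.1088] roll 0.002 rows 1.7
lid (577.41650390625, -369.22564697265625) 42.361087799072266 no stripe
```

step_arm(
  increments=[
    {"slide": [0,0,0.04],"roll": 0},
    {"slide": [0,0,0.08],"roll": 0},
    {"slide": [0,0,0.1],"roll": 0},
    {"slide": [0,0,0.108],"roll": 0},
    {"slide": [0,0,0.108],"roll": 0},
  ],
)

```text
t: 39.25
eef_pos: [374.0, -339.1, 38.2]
tcp_rot: [-3.142, 0.0, 1.437]
ft_force: [-0.3, 0.3, -2.4]
opening: 0.67
grip_force: 30.0
```

step_arm(
  increments=[
    {"slide": [0,0,0],"roll": 0},
    {"slide": [0,0,0],"roll": 0},
  ],
)

```text
t: 39.5
eef_pos: [374.1, -339.3, 38.9]
tcp_rot: [3.141, 0.001, 1.437]
ft_force: [-0.3, 0.5, -3.3]
opening: 0.667
grip_force: 30.0
```

step_arm(
  increments=[
    {"slide": [0,0,0],"roll": 0},
    {"slide": [0,0,0],"roll": 0},
    {"slide": [0,0,0],"roll": 0},
    {"slide": [0,0,0],"roll": 0},
    {"slide": [0,0,0],"roll": 0},
  ],
  fingers=1,
)

```text
t: 40.12
eef_pos: [373.9, -339.0, 38.1]
tcp_rot: [-3.142, 0.0, 1.437]
ft_force: [0.4, -0.5, -0.3]
opening: 0.998
grip_force: 0.0
```

step_arm(
  increments=[
    {"slide": [0,0,-0.04],"roll": 0},
    {"slide": [0,0,-0.09],"roll": 0},
    {"slide": [0,0,-0.14],"roll": 0},
    {"slide": [0,0,-0.16],"roll": 0},
    {"slide": [0,0,-0.16],"roll": 0},
  ],
)

```text
t: 40.75
eef_pos: [374.2, -339.3, 199.3]
tcp_rot: [3.139, 0.002, 1.437]
ft_force: [0.1, -0.7, 0.8]
opening: 1.002
grip_force: 0.0
```

```bash
python3 - <<'E'
from h import *
c=shot('wrist');lids(c);c=shot('top');lids(c)
plan([(528.5,-122,220,3.53),(528.5,-122,37,3.53)])
E
```

```text
lid [ 374.1 -337.8] mean [ 374.2 -337.4] R 30.6 stripe n 292 14.7 ang -0.184 axis -0.182
lid (576.8734130859375, -368.656005859375) 42.05632400512695 no stripe
lid [ 527.4 -121.1] mean [ 527.5 -121.1] R 30.4 stripe n 21 14.1 ang 1.86 axis 1.996
lid [448.4 358.2] mean [448.2 358.5] R 30.5 stripe n 18 13.6 ang -2.947 axis -2.965
lid [ 373.5 -337.1] mean [ 372.7 -336.6] R 30.8 stripe n 15 13.9 ang -0.227 axis 0.005
at [ 373.6 -338.7  197.3] 1.437 t 40.85 F [-0.5  1.   0. ] op 0.999
(528.5, -122, 220, 3.53) slide [0.2354, 0.1245, -0.0227] roll -2.093 rows 11.2
(528.5, -122, 37, 3.53) slide [-0.0, 0.0, 0.183] roll 0.0 rows 2.9
```

Jar on spot a: 1.4 mm and 0.05 rad off, good. Next jar (528.7,-122.1, stripe 1.967), gripped 0.2 rad off its stripe.

step_arm(
  increments=[
    {"slide": [0.05,0.026,-0.01],"roll": -0.18},
    {"slide": [0.1,0.053,-0.02],"roll": -0.36},
    {"slide": [0.15,0.079,-0.0227],"roll": -0.54},
    {"slide": [0.2,0.105,-0.0227],"roll": -0.72},
    {"slide": [0.2355,0.1245,-0.0227],"roll": -0.9},
  ],
)

```text
t: 41.48
eef_pos: [529.4, -120.1, 219.1]
tcp_rot: [-3.14, -0.002, 2.344]
ft_force: [0.4, -0.7, -0.1]
opening: 0.999
grip_force: 0.0
```

step_arm(
  increments=[
    {"slide": [0,0,0],"roll": -0.18},
    {"slide": [0,0,0],"roll": -0.36},
    {"slide": [0,0,0],"roll": -0.54},
    {"slide": [0,0,0],"roll": -0.72},
    {"slide": [0,0,0],"roll": -0.9},
  ],
)

```text
t: 42.1
eef_pos: [528.4, -122.1, 219.0]
tcp_rot: [3.14, -0.003, -3.04]
ft_force: [0.3, -0.2, -0.3]
opening: 1.0
grip_force: 0.0
```

step_arm(
  increments=[
    {"slide": [0,0,0],"roll": -0.1},
    {"slide": [0,0,0],"roll": -0.1},
    {"slide": [0,0,0],"roll": -0.1},
  ],
)

```text
t: 42.48
eef_pos: [528.6, -122.2, 220.0]
tcp_rot: [3.141, -0.001, -2.949]
ft_force: [0.1, -0.1, 0.5]
opening: 1.003
grip_force: 0.0
```

```bash
python3 - <<'E'
from h import *
c=shot('wrist');lids(c);plan([(528.7,-122.1,37,3.338)]);print(state()['joints'].round(2))
E
```

```text
lid [ 374.7 -336.2] mean [ 375.3 -335.4] R 31.4 stripe n 180 14.6 ang -0.274 axis -0.148
lid [ 528.5 -122.2] mean [ 528.2 -121.7] R 30.4 stripe n 25 27.9 ang 1.947 axis 0.473
lid (578.5472412109375, -368.173583984375) 42.32036590576172 no stripe
lid (546.3712158203125, 174.012451171875) 20.17240333557129 no stripe
at [ 528.6 -122.2  220.2] -2.948 t 42.52 F [-0.2  0.4 -0.5] op 0.999
(528.7, -122.1, 37, 3.338) slide [-0.0001, 0.0001, 0.1832] roll -0.003 rows 2.9
[-0.35  0.37  1.75 -0.    1.02 -2.11]
```

step_arm(
  increments=[
    {"slide": [0,0,0.05],"roll": 0},
    {"slide": [0,0,0.11],"roll": 0},
    {"slide": [0,0,0.16],"roll": 0},
    {"slide": [0,0,0.183],"roll": 0},
    {"slide": [0,0,0.183],"roll": 0},
  ],
)

```text
t: 43.15
eef_pos: [528.0, -122.0, 36.3]
tcp_rot: [3.14, -0.003, -2.947]
ft_force: [-0.1, 0.0, 0.8]
opening: 0.999
grip_force: 0.0
```

step_arm(
  increments=[
    {"slide": [0,0,0],"roll": 0},
    {"slide": [0,0,0],"roll": 0},
    {"slide": [0,0,0],"roll": 0},
    {"slide": [0,0,0],"roll": 0},
    {"slide": [0,0,0],"roll": 0},
  ],
  fingers=0,
)

```text
t: 43.78
eef_pos: [529.0, -122.3, 38.4]
tcp_rot: [-3.141, 0.001, -2.946]
ft_force: [-0.9, -0.2, 6.2]
opening: 0.671
grip_force: 30.0
```

step_arm(
  increments=[
    {"slide": [0,0,-0.03],"roll": 0},
    {"slide": [0,0,-0.07],"roll": 0},
    {"slide": [0,0,-0.11],"roll": 0},
    {"slide": [0,0,-0.11],"roll": 0},
  ],
)

```text
t: 44.28
eef_pos: [529.7, -122.6, 150.3]
tcp_rot: [-3.139, 0.004, -2.946]
ft_force: [0.6, 0.9, -2.1]
opening: 0.666
grip_force: 30.0
```

```bash
python3 - <<'E'
from h import *
plan([(410,-249.1,147,.748)])
E
```

```text
at [ 529.7 -122.6  150.3] -2.946 t 44.27 F [ 0.6  0.9 -2.1] op 0.666
(410, -249.1, 147, 0.748) slide [0.142, -0.1009, 0.0033] roll 2.589 rows 13.8
```

step_arm(
  increments=[
    {"slide": [0.03,-0.02,0],"roll": 0.18},
    {"slide": [0.06,-0.042,0],"roll": 0.36},
    {"slide": [0.09,-0.064,0],"roll": 0.54},
    {"slide": [0.12,-0.086,0],"roll": 0.72},
    {"slide": [0.141,-0.101,0],"roll": 0.9},
  ],
)

```text
t: 44.9
eef_pos: [408.5, -249.2, 146.7]
tcp_rot: [-3.141, -0.002, 2.43]
ft_force: [0.9, 0.5, -2.4]
opening: 0.671
grip_force: 30.0
```

step_arm(
  increments=[
    {"slide": [0,0,0],"roll": 0.18},
    {"slide": [0,0,0],"roll": 0.36},
    {"slide": [0,0,0],"roll": 0.54},
    {"slide": [0,0,0],"roll": 0.72},
    {"slide": [0,0,0],"roll": 0.9},
  ],
)

```text
t: 45.52
eef_pos: [409.5, -248.3, 146.6]
tcp_rot: [-3.14, -0.001, 1.531]
ft_force: [0.3, 0.2, -1.4]
opening: 0.666
grip_force: 30.0
```

step_arm(
  increments=[
    {"slide": [0,0,0],"roll": 0.18},
    {"slide": [0,0,0],"roll": 0.36},
    {"slide": [0,0,0],"roll": 0.54},
    {"slide": [0,0,0],"roll": 0.72},
    {"slide": [0,0,0],"roll": 0.789},
  ],
)

```text
t: 46.15
eef_pos: [409.5, -248.3, 146.6]
tcp_rot: [-3.14, 0.0, 0.744]
ft_force: [0.0, 0.9, -2.1]
opening: 0.672
grip_force: 30.0
```

step_arm(
  increments=[
    {"slide": [0,0,0],"roll": 0},
    {"slide": [0,0,0],"roll": 0},
    {"slide": [0,0,0],"roll": 0},
  ],
)

```text
t: 46.52
eef_pos: [410.0, -248.6, 147.6]
tcp_rot: [-3.141, 0.0, 0.749]
ft_force: [-0.1, -0.3, -2.6]
opening: 0.669
grip_force: 30.0
```

```bash
python3 - <<'E'
from h import *
plan([(410,-249.1,39.5,.748)])
E
```

```text
at [ 410.  -248.6  147.6] 0.749 t 46.52 F [-0.1 -0.3 -2.6] op 0.669
(410, -249.1, 39.5, 0.748) slide [-0.0003, 0.0004, 0.1081] roll 0.001 rows 1.7
```

step_arm(
  increments=[
    {"slide": [0,0,0.04],"roll": 0},
    {"slide": [0,0,0.08],"roll": 0},
    {"slide": [0,0,0.1],"roll": 0},
    {"slide": [0,0,0.109],"roll": 0},
    {"slide": [0,0,0.109],"roll": 0},
  ],
)

```text
t: 47.15
eef_pos: [410.1, -248.7, 38.8]
tcp_rot: [-3.141, 0.0, 0.748]
ft_force: [0.0, -0.3, -2.0]
opening: 0.669
grip_force: 30.0
```

step_arm(
  increments=[
    {"slide": [0,0,0],"roll": 0},
    {"slide": [0,0,0],"roll": 0},
  ],
)

```text
t: 47.4
eef_pos: [410.3, -248.9, 39.3]
tcp_rot: [3.14, -0.0, 0.748]
ft_force: [-0.1, -0.1, -2.5]
opening: 0.669
grip_force: 30.0
```

step_arm(
  increments=[
    {"slide": [0,0,0],"roll": 0},
    {"slide": [0,0,0],"roll": 0},
    {"slide": [0,0,0],"roll": 0},
    {"slide": [0,0,0],"roll": 0},
    {"slide": [0,0,0],"roll": 0},
  ],
  fingers=1,
)

```text
t: 48.02
eef_pos: [410.1, -248.7, 38.8]
tcp_rot: [3.141, 0.0, 0.748]
ft_force: [0.3, -0.6, -0.1]
opening: 0.997
grip_force: 0.0
```

step_arm(
  increments=[
    {"slide": [0,0,-0.04],"roll": 0},
    {"slide": [0,0,-0.09],"roll": 0},
    {"slide": [0,0,-0.14],"roll": 0},
    {"slide": [0,0,-0.19],"roll": 0},
    {"slide": [0,0,-0.23],"roll": 0},
  ],
)

```text
t: 48.65
eef_pos: [409.9, -248.6, 271.0]
tcp_rot: [3.14, -0.0, 0.748]
ft_force: [0.3, -0.1, 0.0]
opening: 1.002
grip_force: 0.0
```

```bash
python3 - <<'E'
from h import *
c=shot('wrist');lids(c);c=shot('top');lids(c);print('scene');lids(shot('scene'))
plan([(440,-60,275,1.0),(460,150,275,1.5),(440,290,275,1.5)])
E
```

```text
lid (576.5579833984375, -366.6041564941406) 41.2278938293457 no stripe
lid [ 410.1 -248.9] mean [ 409.9 -248.9] R 30.5 stripe n 196 14.3 ang -0.643 axis -0.63
lid [ 374.5 -336.4] mean [ 374.9 -336.3] R 31.2 stripe n 138 14.8 ang -0.26 axis -0.157
lid [448.1 358.2] mean [448.6 358.7] R 30.7 stripe n 17 12.6 ang -2.931 axis -2.931
lid [ 409.  -246.7] mean [ 409.6 -247.3] R 30.1 stripe n 15 17.5 ang -0.696 axis -0.619
scene
lid [ 378.7 -334.8] mean [ 378.4 -336.5] R 33.0 stripe n 5 12.0 ang -0.48 axis -0.094
lid [441.9 362.7] mean [440.6 362.9] R 22.4 stripe n 34 9.2 ang -2.199 axis -3.053
lid [ 412.9 -245.9] mean [ 413.9 -246.7] R 31.8 stripe n 26 15.0 ang -0.951 axis -0.563
at [ 410.4 -248.9  270.4] 0.748 t 48.8 F [-0.3  0.1 -1.1] op 0.998
(440, -60, 275, 1.0) slide [0.1502, -0.1183, -0.0046] roll -0.252 rows 3.1
(460, 150, 275, 1.5) slide [0.1875, -0.0966, 0.0] roll -0.5 rows 3.4
(440, 290, 275, 1.5) slide [0.1382, -0.0299, 0.0] roll 0.0 rows 2.3
```

Spot b: under 1 mm and 0.01 rad off. Go to the far jar.

step_arm(
  increments=[
    {"slide": [0.045,-0.035,0],"roll": -0.1},
    {"slide": [0.09,-0.07,0],"roll": -0.2},
    {"slide": [0.135,-0.105,0],"roll": -0.252},
    {"slide": [0.15,-0.118,0],"roll": -0.252},
    {"slide": [0.15,-0.118,0],"roll": -0.252},
  ],
)

```text
t: 49.42
eef_pos: [439.4, -59.0, 267.7]
tcp_rot: [-3.14, 0.001, 1.002]
ft_force: [-0.8, 0.5, 0.4]
opening: 1.005
grip_force: 0.0
```

step_arm(
  increments=[
    {"slide": [0.045,-0.024,0],"roll": -0.13},
    {"slide": [0.09,-0.048,0],"roll": -0.26},
    {"slide": [0.14,-0.072,0],"roll": -0.4},
    {"slide": [0.1875,-0.0966,0],"roll": -0.5},
    {"slide": [0.1875,-0.0966,0],"roll": -0.5},
  ],
)

```text
t: 50.05
eef_pos: [459.9, 151.4, 267.7]
tcp_rot: [-3.14, 0.0, 1.504]
ft_force: [-0.5, -0.9, 0.1]
opening: 1.002
grip_force: 0.0
```

step_arm(
  increments=[
    {"slide": [0.03,-0.005,0],"roll": 0},
    {"slide": [0.06,-0.01,0],"roll": 0},
    {"slide": [0.09,-0.015,0],"roll": 0},
    {"slide": [0.09,-0.015,0],"roll": 0},
    {"slide": [0.09,-0.015,0],"roll": 0},
  ],
)

```text
t: 50.68
eef_pos: [451.6, 239.1, 268.3]
tcp_rot: [-3.141, 0.001, 1.498]
ft_force: [0.3, -0.6, 0.6]
opening: 1.0
grip_force: 0.0
```

```bash
python3 - <<'E'
from h import *
c=shot('wrist');lids(c);hung(c);plan([(448.5,358,220,1.46)]);print(state()['joints'].round(2))
E
```

```text
lid [571.3 451.5] mean [570.2 435.2] R 38.7 stripe n 229 15.8 ang -1.436 axis 0.044
lid [450.4 357.6] mean [450.4 357.7] R 30.3 stripe n 214 14.8 ang -2.914 axis -2.892
lid (552.0216064453125, 182.15882873535156) 21.17400550842285 no stripe
red tabtop 470 zmap [617.8 265.4 279.1] rect [617.1 265.6  12.5  31.6   8.6]
red plaque 1137 zmap [618.9 266.3  16.2] rect [625.4 119.4  46.9 343.5   2.1]
green plaque 818 zmap [625.9 117.7  16.2] rect [626.1 115.7  45.5  50.3   2.1]
blue plaque 39 zmap [611.8 -49.7  15.6] rect [613.9 -47.4   7.3  25.7   5.9]
at [451.6 239.2 268.5] 1.498 t 50.73 F [-0.3  0.2 -0.3] op 0.998
(448.5, 358, 220, 1.46) slide [0.1183, -0.0117, 0.0485] roll 0.038 rows 2.1
[ 0.36  0.27  1.76 -0.    1.11  0.43]
```

step_arm(
  increments=[
    {"slide": [0.04,-0.005,0.01],"roll": 0},
    {"slide": [0.08,-0.008,0.03],"roll": 0},
    {"slide": [0.1185,-0.0103,0.048],"roll": 0},
    {"slide": [0.1185,-0.0103,0.048],"roll": 0},
    {"slide": [0.1185,-0.0103,0.048],"roll": 0},
  ],
)

```text
t: 51.35
eef_pos: [449.8, 358.5, 220.9]
tcp_rot: [-3.142, 0.0, 1.499]
ft_force: [-1.0, -0.2, -0.3]
opening: 0.999
grip_force: 0.0
```

```bash
python3 - <<'E'
from h import *
c=shot('wrist','w11');lids(c);plan([(450,357.8,38,1.498)])
E
```

```text
lid [571.3 463.9] mean [571.1 448.4] R 41.5 stripe n 520 17.9 ang -1.735 axis 3.055
lid (600.7069091796875, 395.9622802734375) 10.076764106750488 no stripe
lid [450.5 358.5] mean [450.6 359.2] R 30.5 stripe n 254 15.0 ang -2.882 axis -2.902
lid (546.3615112304688, 181.6671600341797) 16.931135177612305 no stripe
at [449.9 358.4 221.3] 1.499 t 51.4 F [0.5 0.4 1. ] op 0.998
(450, 357.8, 38, 1.498) slide [-0.0006, 0.0002, 0.1833] roll 0.001 rows 2.9
```

View pics/w11.png

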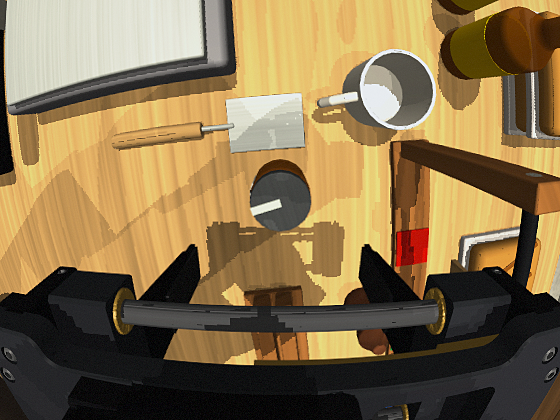

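The jar (280,200) is centred under the fingers; spatula (265,120) and mug are clear. Descend, grip, lift.

step_arm(
  increments=[
    {"slide": [0,0,0.05],"roll": 0},
    {"slide": [0,0,0.11],"roll": 0},
    {"slide": [0,0,0.16],"roll": 0},
    {"slide": [0,0,0.183],"roll": 0},
    {"slide": [0,0,0.183],"roll": 0},
  ],
)

```text
t: 52.02
eef_pos: [449.5, 358.3, 37.2]
tcp_rot: [-3.14, 0.001, 1.498]
ft_force: [0.0, 0.4, 0.1]
opening: 0.997
grip_force: 0.0
```

step_arm(
  increments=[
    {"slide": [0,0,0],"roll": 0},
    {"slide": [0,0,0],"roll": 0},
    {"slide": [0,0,0],"roll": 0},
    {"slide": [0,0,0],"roll": 0},
    {"slide": [0,0,0],"roll": 0},
  ],
  fingers=0,
)

```text
t: 52.65
eef_pos: [449.8, 359.8, 38.5]
tcp_rot: [3.14, -0.001, 1.5]
ft_force: [1.3, -0.9, 6.6]
opening: 0.671
grip_force: 30.0
```

step_arm(
  increments=[
    {"slide": [0,0,-0.03],"roll": 0},
    {"slide": [0,0,-0.07],"roll": 0},
    {"slide": [0,0,-0.12],"roll": 0},
    {"slide": [0,0,-0.16],"roll": 0},
    {"slide": [0,0,-0.16],"roll": 0},
  ],
)

```text
t: 53.28
eef_pos: [449.9, 360.1, 200.0]
tcp_rot: [3.138, -0.003, 1.5]
ft_force: [0.2, -0.0, -5.1]
opening: 0.668
grip_force: 30.0
```

```bash
python3 - <<'E'
from h import *
plan([(455,170,197,1.6),(475,0,197,2.1),(484,-186.4,197,3.285)])
E
```

```text
at [449.9 360.1 200. ] 1.5 t 53.27 F [ 0.2 -0.  -5.1] op 0.668
(455, 170, 197, 1.6) slide [-0.1892, 0.0185, 0.003] roll -0.1 rows 3.0
(475, 0, 197, 2.1) slide [-0.1705, 0.015, 0.0] roll -0.5 rows 2.7
(484, -186.4, 197, 3.285) slide [-0.1654, -0.0863, -0.0] roll -1.185 rows 6.3
```

step_arm(
  increments=[
    {"slide": [-0.05,0.005,0],"roll": -0.03},
    {"slide": [-0.1,0.01,0],"roll": -0.06},
    {"slide": [-0.15,0.015,0],"roll": -0.1},
    {"slide": [-0.189,0.0185,0],"roll": -0.1},
    {"slide": [-0.189,0.0185,0],"roll": -0.1},
  ],
)

```text
t: 53.9
eef_pos: [453.6, 167.6, 196.2]
tcp_rot: [-3.138, 0.001, 1.597]
ft_force: [0.1, 0.8, -3.4]
opening: 0.675
grip_force: 30.0
```

step_arm(
  increments=[
    {"slide": [-0.045,0.004,0],"roll": -0.13},
    {"slide": [-0.09,0.008,0],"roll": -0.26},
    {"slide": [-0.135,0.012,0],"roll": -0.4},
    {"slide": [-0.1705,0.015,0],"roll": -0.5},
    {"slide": [-0.1705,0.015,0],"roll": -0.5},
  ],
)

```text
t: 54.52
eef_pos: [474.3, -1.4, 196.5]
tcp_rot: [-3.14, -0.001, 2.098]
ft_force: [0.4, -0.4, -3.4]
opening: 0.669
grip_force: 30.0
```

step_arm(
  increments=[
    {"slide": [-0.04,-0.02,0],"roll": -0.18},
    {"slide": [-0.08,-0.04,0],"roll": -0.36},
    {"slide": [-0.12,-0.062,0],"roll": -0.54},
    {"slide": [-0.15,-0.078,0],"roll": -0.72},
    {"slide": [-0.165,-0.086,0],"roll": -0.88},
  ],
)

```text
t: 55.15
eef_pos: [483.5, -186.3, 196.6]
tcp_rot: [3.141, -0.002, 2.984]
ft_force: [-1.0, 0.7, -2.8]
opening: 0.671
grip_force: 30.0
```

step_arm(
  increments=[
    {"slide": [0,0,0],"roll": -0.15},
    {"slide": [0,0,0],"roll": -0.305},
    {"slide": [0,0,0],"roll": -0.305},
    {"slide": [0,0,0],"roll": -0.305},
    {"slide": [0,0,0],"roll": -0.305},
  ],
)

```text
t: 55.78
eef_pos: [483.5, -185.7, 197.6]
tcp_rot: [3.141, -0.0, -3.0]
ft_force: [0.3, -0.4, -3.8]
opening: 0.671
grip_force: 30.0
```

```bash
python3 - <<'E'
from h import *
plan([(484,-186.4,40,3.286)]);lids(shot('wrist'))
E
```

```text
at [ 483.5 -185.7  197.6] -3.0 t 55.77 F [ 0.3 -0.4 -3.8] op 0.671
(484, -186.4, 40, 3.286) slide [-0.0004, -0.0008, 0.1576] roll -0.003 rows 2.5
lid [ 374.  -336.8] mean [ 374.4 -336.2] R 30.9 stripe n 251 14.9 ang -0.243 axis -0.133
lid [ 409.6 -248.5] mean [ 409.2 -249.2] R 30.5 stripe n 297 14.9 ang -0.651 axis -0.63
lid (565.27392578125, -376.2497253417969) 28.63523292541504 no stripe
lid (541.7640991210938, 171.10983276367188) 17.255268096923828 no stripe
```

step_arm(
  increments=[
    {"slide": [0,-0.0005,0.05],"roll": 0},
    {"slide": [0,-0.0005,0.1],"roll": 0},
    {"slide": [0,-0.0005,0.14],"roll": 0},
    {"slide": [0,-0.0005,0.158],"roll": 0},
    {"slide": [0,-0.0005,0.158],"roll": 0},
  ],
)

```text
t: 56.45
eef_pos: [483.2, -186.4, 38.8]
tcp_rot: [3.141, -0.001, -2.999]
ft_force: [0.1, 0.6, -4.3]
opening: 0.67
grip_force: 30.0
```

step_arm(
  increments=[
    {"slide": [0,0,0],"roll": 0},
    {"slide": [0,0,0],"roll": 0},
    {"slide": [0,0,0],"roll": 0},
  ],
)

```text
t: 56.82
eef_pos: [483.7, -186.7, 40.4]
tcp_rot: [-3.141, 0.001, -2.999]
ft_force: [-0.3, -1.5, -3.1]
opening: 0.668
grip_force: 30.0
```

step_arm(
  increments=[
    {"slide": [0,0,0],"roll": 0},
    {"slide": [0,0,0],"roll": 0},
    {"slide": [0,0,0],"roll": 0},
    {"slide": [0,0,0],"roll": 0},
    {"slide": [0,0,0],"roll": 0},
  ],
  fingers=1,
)

```text
t: 57.45
eef_pos: [483.5, -186.6, 39.8]
tcp_rot: [-3.142, -0.0, -2.998]
ft_force: [0.6, 0.0, -0.7]
opening: 1.001
grip_force: 0.0
```

step_arm(
  increments=[
    {"slide": [0,0,-0.04],"roll": 0},
    {"slide": [0,0,-0.09],"roll": 0},
    {"slide": [0,0,-0.14],"roll": 0},
    {"slide": [0,0,-0.19],"roll": 0},
    {"slide": [0,0,-0.25],"roll": 0},
  ],
)

```text
t: 58.08
eef_pos: [483.0, -186.3, 291.2]
tcp_rot: [3.141, -0.001, -2.998]
ft_force: [1.1, -0.2, 0.2]
opening: 1.001
grip_force: 0.0
```

step_arm(
  increments=[
    {"slide": [0,0.05,0],"roll": 0},
    {"slide": [0,0.1,0],"roll": 0},
    {"slide": [0,0.15,0],"roll": 0},
    {"slide": [0,0.15,0],"roll": 0},
    {"slide": [0,0.15,0],"roll": 0},
  ],
)

```text
t: 58.7
eef_pos: [462.2, -38.3, 289.9]
tcp_rot: [-3.141, 0.0, -2.998]
ft_force: [-0.1, 0.1, -0.3]
opening: 0.995
grip_force: 0.0
```

```bash
python3 - <<'E'
from h import *
plan([]);c=shot('wrist','w12');lids(c);spots(c)
for n in('top','scene'): print(n);c=shot(n,n+'12');lids(c);hung(c)
a=cv2.imread('pics/scene12.png');b=cv2.imread('pics/top12.png')
cv2.imwrite('pics/f.png',np.vstack([cv2.resize(a[140:300,90:470],None,fx=1.8,fy=1.8),cv2.resize(b[150:310,90:470],None,fx=1.8,fy=1.8)]))
E
```

```text
at [462.2 -38.3 289.9] -2.998 t 58.7 F [-0.1  0.1 -0.3] op 0.995
lid [ 373.9 -336. ] mean [ 373.8 -334.9] R 31.4 stripe n 105 15.1 ang -0.266 axis -0.139
lid [ 409.6 -247. ] mean [ 409.3 -247.3] R 31.3 stripe n 135 15.7 ang -0.714 axis -0.627
lid [ 483.7 -185.3] mean [ 484.2 -184. ] R 31.5 stripe n 127 16.1 ang -1.052 axis -1.113
lid (576.6925048828125, -365.8771667480469) 42.222496032714844 no stripe
lid (551.4940795898438, 176.68162536621094) 21.14264678955078 no stripe
lid [552.4 442. ] mean [550.7 436.5] R 31.4 stripe n 41 2.1 ang 3.099 axis 2.429
spot circ 277.9 -412.6 R 171.5 px [98.95849802 36.49407115]
spot circ 283.9 -69.8 R 48.7 px [273.63257576  45.13257576]
spot circ 303.3 -71.2 R 49.1 px [275.74271845  61.91747573]
spot circ 357.9 -329.6 R 39.6 px [105.95924765  79.76489028]
spot circ 279.4 287.1 R 133.0 px [492.50837989  97.74301676]
spot circ 304.4 306.9 R 113.0 px [497.99086758 114.81278539]
spot circ 360.6 224.1 R 69.1 px [455.4379085  138.37908497]
spot circ 497.2 -423.7 R 97.2 px [ 53.42857143 167.36866359]
spot circ 495.6 151.3 R 74.3 px [389.03691275 212.40939597
[... 827 characters left out ...]
6.296e+02 -3.290e+01  3.410e+01  4.740e+01  4.000e-01]
scene
lid [ 378.1 -335.1] mean [ 378.7 -336.3] R 32.3 stripe n 33 11.1 ang -0.491 axis -0.085
lid [ 413.  -245.5] mean [ 413.6 -246.9] R 32.1 stripe n 36 14.7 ang -0.961 axis -0.55
red tabtop 47 zmap [621.8 263.1 278.3] rect [624.4 262.6  24.2  13.7  85.4]
red plaque 260 zmap [623.1 265.4  16.4] rect [621.5 266.6  47.1  51.3   1.3]
green tabtop 39 zmap [629.6 114.6 278.3] rect [632.9 114.3  22.5  13.4  85.4]
green plaque 216 zmap [628.2 115.9  16.7] rect [627.  116.1  40.7  47.6   2.3]
blue tabtop 42 zmap [635.3 -35.2 279.2] rect [637.6 -35.1  22.4  13.1  85.5]
blue plaque 230 zmap [634.1 -33.5  16.6] rect [632.5 -34.   42.4  46.5   2.9]
```

View pics/f.png

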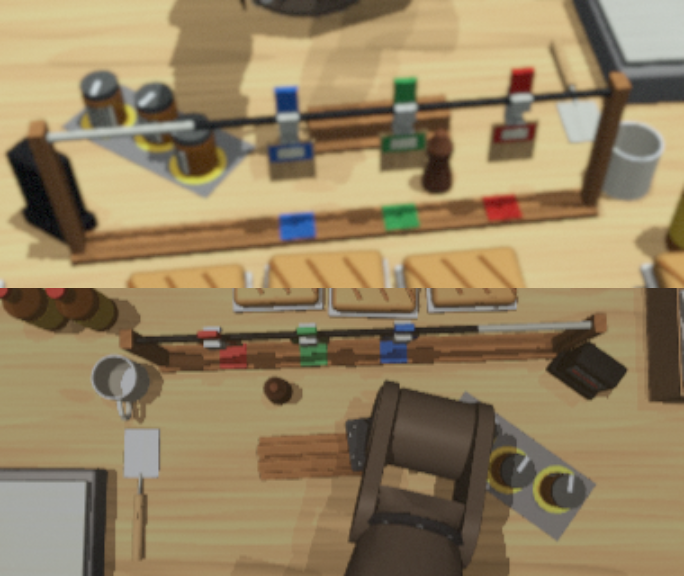

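All three signs hang over plaques of their own colour, and each jar stands centred in a yellow spot (top row (105,105), (155,125), (197,155)) with stripes toward the scanner; measured angles match to 0.02 rad.

```bash
python3 -c "
from cell import env
print(env.job_done())"
```

```text
the job is handed in; nothing more can be done
None
```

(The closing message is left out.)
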